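# Put the carving chisels back in their numbered rack pockets

### The job

Put the three carving chisels away in the sloping rack, one after another in order of size: first the narrowest in pocket 1 (one nail head), then the middle one in pocket 2 (two nail heads), last the widest in pocket 3 (three nail heads). Each goes blade first, down into its pocket as far as it will go, with its handle lying on the rail, and is let go before the next is taken to the rack. Leave the other things on the bench where they are.

Things in the scene. Friction and masses are not known exactly. Their poses are not given: they have to be found in the camera images.
- narrow_chisel: narrow wood-carving chisel lying on the bench: pale wooden handle 90 mm long, 24 wide, 26 thick, plain steel blade 62 mm long, 10 wide, 4 thick on the handle's axis (152 mm overall, 0.1 kg, balances 20 mm forward of mid-handle). Origin on the axis at mid-handle, 13 mm above the bench; x along the axis to the blade, z up. The three chisels differ only in size
- narrow_tip (a point): middle of the narrow chisel's cutting edge, 107 mm along x from its origin
- medium_chisel: medium wood-carving chisel lying on the bench: pale wooden handle 100 mm long, 24 wide, 26 thick, plain steel blade 70 mm long, 18 wide, 4 thick on the handle's axis (170 mm overall, 0.1 kg, balances 20 mm forward of mid-handle). Origin on the axis at mid-handle, 13 mm above the bench; x along the axis to the blade, z up. The three chisels differ only in size
- medium_tip (a point): middle of the medium chisel's cutting edge, 120 mm along x from its origin
- wide_chisel: wide wood-carving chisel lying on the bench: pale wooden handle 110 mm long, 24 wide, 26 thick, plain steel blade 78 mm long, 28 wide, 4 thick on the handle's axis (188 mm overall, 0.1 kg, balances 20 mm forward of mid-handle). Origin on the axis at mid-handle, 13 mm above the bench; x along the axis to the blade, z up. The three chisels differ only in size
- wide_tip (a point): middle of the wide chisel's cutting edge, 133 mm along x from its origin
- rack: fixed wooden rack, 274 mm wide, 150 high; face slopes 35 degrees from level, low edge towards the robot's left. Block at the low edge (top 19 mm off the pocket axes) has three pockets opening up the slope; 132 mm up from their bottoms a rail carries the handles, finger space between. Nail heads number them. Side cheeks 50 mm outside pockets 1 and 3. Origin mid-underside; y from pocket 3 to 1
- pocket1_bottom (a point): closed bottom end of pocket 1 (1 nail head; 20 mm wide, 17 mm high, 55 mm deep; pockets 75 mm apart), on the line where a home chisel's axis lies: 13 mm above the rail, 4 mm above the pocket's floor
- pocket1_mouth (a point): mouth of pocket 1, 55 mm up the slope on the same line (bottom to mouth is the chisel's direction from tip to handle, 35 degrees above level)
- pocket2_bottom (a point): closed bottom end of pocket 2 (2 nail heads; 28 mm wide, 17 mm high, 55 mm deep; pockets 75 mm apart), on the line where a home chisel's axis lies: 13 mm above the rail, 4 mm above the pocket's floor
- pocket2_mouth (a point): mouth of pocket 2, 55 mm up the slope on the same line (bottom to mouth is the chisel's direction from tip to handle, 35 degrees above level)
- pocket3_bottom (a point): closed bottom end of pocket 3 (3 nail heads; 38 mm wide, 17 mm high, 55 mm deep; pockets 75 mm apart), on the line where a home chisel's axis lies: 13 mm above the rail, 4 mm above the pocket's floor
- pocket3_mouth (a point): mouth of pocket 3, 55 mm up the slope on the same line (bottom to mouth is the chisel's direction from tip to handle, 35 degrees above level)
- mallet: wooden mallet lying on the bench, head 60 x 110 x 60 mm, handle 200 mm; a bystander. Origin under the head
- wax_tin: round aluminium wax tin, 72 mm wide, 42 high, standing between rack and chisels; a bystander. Origin at the middle of its underside
- glue: white glue bottle, 56 mm wide, 160 high; a bystander. Origin at the middle of its underside
- sanding_block: cork sanding block 100 x 62 x 34 mm; a bystander. Origin at the middle of its underside
- mug: white mug, 80 mm wide, 95 high; a bystander. Origin at the middle of its underside
- brush: dusting brush 200 mm long, lying on the bench; a bystander. Origin under its middle
There are look-alikes about, which are no part of the job. What is shaped like the narrow_chisel but blue or pink is not meant.

How it is judged:
On the way, in this order (a step that is already met when the one before it is completed fails the run):
1. the narrow chisel is home in pocket 1 and let go (distance between narrow_tip and pocket1_bottom below 0.016 m and angle between narrow_chisel's own x axis and vertical between 1.92 and 2.44 rad and contact force between the fingers and narrow_chisel below 0.2 N and linear speed of narrow_chisel below 0.03 m/s), for 0.2 s.
2. the medium chisel is home in pocket 2 and let go (distance between medium_tip and pocket2_bottom below 0.016 m and angle between medium_chisel's own x axis and vertical between 1.92 and 2.44 rad and contact force between the fingers and medium_chisel below 0.2 N and linear speed of medium_chisel below 0.03 m/s), for 0.2 s.
3. the wide chisel is home in pocket 3 and let go (distance between wide_tip and pocket3_bottom below 0.016 m and angle between wide_chisel's own x axis and vertical between 1.92 and 2.44 rad and contact force between the fingers and wide_chisel below 0.2 N and linear speed of wide_chisel below 0.03 m/s), for 0.2 s.
At the end, for the whole second after the job is handed in: The narrow chisel is in pocket 1, the medium in pocket 2 and the wide in pocket 3, each with its cutting edge within 16 mm of the point at the pocket's bottom, lying on the slope (blade 20 to 50 degrees below level), released and at rest (under 0.03 m/s) (all of step 1 and all of step 2 and all of step 3); the robot touches nothing.
It fails at once if a bystander (mallet, wax tin, glue, sanding block, mug or brush) is moved by more than 30 mm (distance of any of mallet, wax_tin, glue, sanding_block, mug, brush from where it was at the start of the episode above 0.03 m).
It also fails if it takes over 72 s, if anything falls off the work surface, if the arm or the gripper's body presses on something with over 40 N, if the wrist force passes 120 N, or if a joint passes its speed limit or range.

### The arm

A 6-joint arm with a two-finger parallel gripper is mounted at the origin on the work surface. World frame = base frame: x ahead of the robot, y to its left, z up, the work surface at z = 0. Lengths are in m, angles in rad, forces in N, time in s.
With the tool pointing down it reaches from about 0.4 to 0.825 m from the base axis. Payload 7 kg.
Tool frame: the origin (TCP) lies at the very end of the fingers, on their centre line; the grasp point (between the pads) lies 19 mm behind it; z points along the fingers, y is the direction in which the jaws open and shut (so a half turn about z gives the same grasp; the last joint's range is limited). The gripper opens to 88 mm and grips with 3 to 60 N. Pads are 19 mm wide; open, the fingers measure 130 mm over their backs; the gripper's body (78 mm by 193 mm) begins 47 mm behind the grasp point.
Start: joints at [-0.84, 0.359, 0.012, 0, -1.224, -0.288], TCP at [0.289, -0.61, 0.227] pointing down, gripper open.
Joint ranges: [-3.07, 3.07], [-1.43, 2.12], [-1.02, 1.25], [-3.03, 1.67], [-3.05, -0], [-3.03, 3.03]. Speed limits (rad/s): [2.39, 2.39, 3.01, 3.14, 3.14, 3.14].

### API

Orientations are given as [roll, pitch, yaw] about the fixed x, y, z axes, in that order (R = Rz(yaw) Ry(pitch) Rx(roll)).
In Python, from station import arm gives the robot as it stands.
- The arm moves only by the shell command python3 -m inch 'ROWS' [FORCE]. ROWS is text: rows parted by semicolons, each of 7 numbers parted by spaces: the closure, from 0 (fully open) to 1 (shut), then the shift along the tool's x, y, z each as a share of 300 mm, from -1 to 1, then the turn, a rotation vector about the tool's x, y, z each as a share of 60 degrees, from -1 to 1. In form: grip tx ty tz rx ry rz; .... A call has 1 to 12 rows; each row is the pose to reach, as a shift and turn from the pose commanded when the call began, along the tool's axes at that moment; what a row does not reach only later rows make up. A row lasts 1/10 s, in which the tool goes at most 50 mm and 8.59 degrees, less where a joint would pass 70% of its speed; a pose out of reach is approached as far as the arm can. A call with a number of a shift or a turn outside -1 to 1 is refused whole. A call with a gripper value outside its range is refused whole. The fingers move at their own pace and stop on an object; FORCE is the grip in N (left out, the last holds). Time passes only in rows, so rows that repeat a pose let the fingers close. It gives the time, the measured TCP pose, the force and the opening at its end, in the units of the state.
- arm.get_state(): the state, without advancing time (a new reading comes with each control period).
- arm.grab_frame(name): name is "scene" or "top"; returns a dict with "img" (480x640x3 uint8, red, green, blue), "range_z" (480x640 float32, m along the optical axis (not along the pixel's ray), 0 where there is no reading), "fx", "fy", "cx", "cy" (pixels), "dist" ([k1, k2, p1, p2, k3] as OpenCV has them; the pictures are not rectified), "extrinsics" (4x4, takes a point from world to camera coordinates). Camera axes: x right, y up, looking along -z (the intrinsics and any distortion apply to the point x, -y, -z); pixel columns grow to the right and rows downward; lengths in m; the calibration is good to about 2 mm. A picture is of the moment at which its call begins.
- arm.job_done(): hands the job in, once; it reports no verdict.
The state is a dict: "t": time; "q": joint angles; "qd": joint speeds; "joint_efforts": joint torques, N m; "eef_pos": TCP position; "ee_rot": TCP orientation; "force": force on the tool from outside, world axes, zero at the start; "moment": the same for the moment, N m; "width": finger opening in m.
Only numpy, scipy, OpenCV 4.12 (cv2) and the standard library are available. Lean on these libraries where they do the work, as an engineer would, in place of code of your own. Each camera call takes 0.05 s, during which the arm holds its last target.

## Working session

There is one attempt and no reset: what is moved stays moved. The work goes in short steps, Python scripts to look and compute and a shell command to move; the robot and the scene stay as the last step left them, time stands still between calls to the robot, and variables do not carry over. Pictures are saved under pics/ and viewed, and the job is handed in when it is done.

```bash
ls; mkdir -p pics; python3 - <<'E'
from station import arm
import cv2,numpy as np,pickle
for n in("scene","top"):
    f=arm.grab_frame(n); pickle.dump(f,open(f"{n}0.pkl","wb"))
    cv2.imwrite(f"pics/{n}0.png",f["img"][:,:,::-1]); print(n,f["fx"],f["fy"],f["cx"],f["cy"],f["dist"]);print(np.round(f["extrinsics"],3))
print(arm.get_state())
E
```

```text
pics
scene 544.6045373890602 544.6045373890602 314.26764502656647 232.8183883062938 [-0.10610026  0.          0.          0.          0.        ]
[[-0.359  0.933 -0.02   0.074]
 [-0.696 -0.253  0.672  0.347]
 [ 0.623  0.255  0.74  -1.528]
 [ 0.     0.     0.     1.   ]]
top 586.3230466786628 586.3230466786628 324.74111737138463 237.3753582584569 [0.03469655 0.         0.         0.         0.        ]
[[-0.039 -0.999 -0.003  0.141]
 [ 0.977 -0.039  0.209 -0.532]
 [-0.209  0.005  0.978 -1.524]
 [ 0.     0.     0.     1.   ]]
{'t': 0.1, 'q': array([-8.39888124e-01,  3.59312180e-01,  1.11770919e-02, -3.12383229e-04,
       -1.22412458e+00, -2.88093516e-01]), 'qd': array([ 1.43804062e-03, -1.31898261e-03,  6.39072573e-04,  1.62039861e-03,
        4.38632381e-05,  7.51997471e-04]), 'joint_efforts': array([-3.03513603e-03, -5.84163415e+01,  2.93753350e+01,  7.01548934e+00,
        1.01879545e-02, -4.48532705e-05]), 'eef_pos': array([ 0.28901402, -0.60951539,  0.22572927]), 'ee_rot': array([ 3.14010617e+00, -1.34235251e-04, -2.69888422e+00]), 'force': array([ 0.53956851, -0.39705782, -0.70243727]), 'moment': array([ 0.03981096, -0.01558897, -0.02368256]), 'width': 0.08744373938335724}
```

View pics/scene0.png

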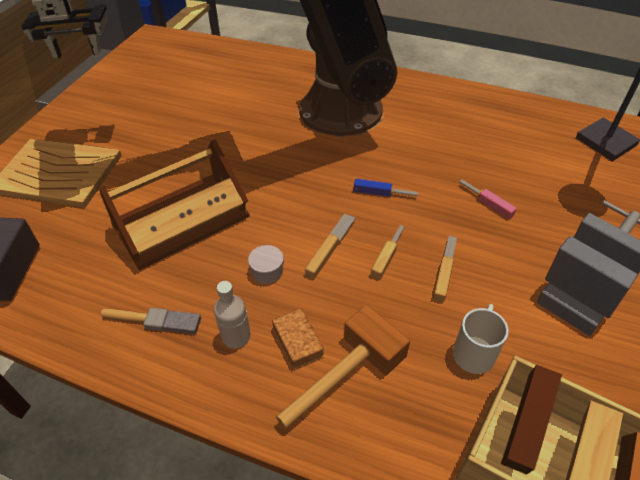

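View pics/top0.png

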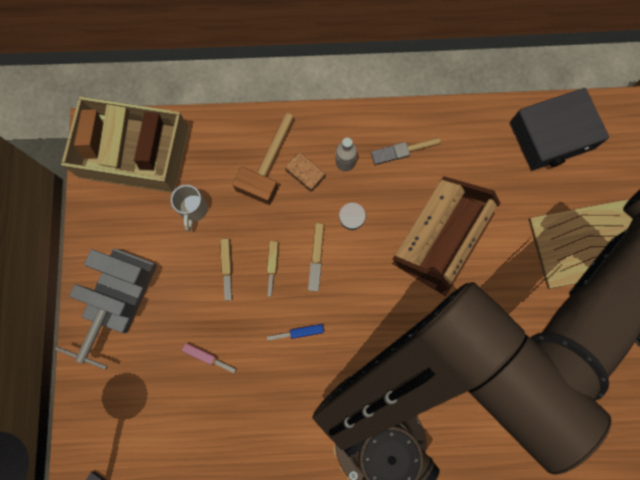

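```bash
cat > h.py <<'E'
import numpy as np,cv2,pickle
def pts(f,uv):
    uv=np.asarray(uv,float).reshape(-1,1,2);K=np.array([[f["fx"],0,f["cx"]],[0,f["fy"],f["cy"]],[0,0,1]])
    n=cv2.undistortPoints(uv,K,np.array(f["dist"],float)).reshape(-1,2)
    E=f["extrinsics"];R=E[:3,:3];t=E[:3,3]
    d=np.c_[n[:,0],-n[:,1],-np.ones(len(n))]@R   # world dir, per unit depth
    return -R.T@t,d
def onplane(f,uv,z):
    c,d=pts(f,uv);return c+d*((z-c[2])/d[:,2])[:,None]
def bydepth(f,uv):
    c,d=pts(f,uv);uv=np.asarray(uv).astype(int).reshape(-1,2)
    return c+d*f["range_z"][uv[:,1],uv[:,0]][:,None]
def proj(f,P):
    P=np.asarray(P,float).reshape(-1,3);E=f["extrinsics"];q=P@E[:3,:3].T+E[:3,3]
    q=q*[1,-1,-1];K=np.array([[f["fx"],0,f["cx"]],[0,f["fy"],f["cy"]],[0,0,1]])
    return cv2.projectPoints(q,np.zeros(3),np.zeros(3),K,np.array(f["dist"],float))[0].reshape(-1,2)
E
python3 - <<'E'
from h import *
for n,b,b2 in(("scene",(95,135,255,270),(300,205,470,310)),("top",(385,170,505,295),(210,215,335,305))):
    f=pickle.load(open(n+"0.pkl","rb"));im=f["img"][:,:,::-1]
    a=cv2.resize(im[b[1]:b[3],b[0]:b[2]],None,fx=4.5,fy=4.5,interpolation=cv2.INTER_CUBIC);cv2.imwrite(f"pics/{n}_rack.png",a)
    hsv=cv2.cvtColor(im,cv2.COLOR_BGR2HSV)
    sub=np.zeros(im.shape[:2],np.uint8);sub[b2[1]:b2[3],b2[0]:b2[2]]=1
    g=im.astype(int)
    X=np.mgrid[0:480,0:640];P=bydepth(f,np.c_[X[1].ravel(),X[0].ravel()]).reshape(480,640,3);np.save(n+"P.npy",P)
    m=((P[:,:,2]>0.009)&(sub>0)).astype(np.uint8)
    k,l,st,c=cv2.connectedComponentsWithStats(m)
    for i in range(1,k):
        if st[i,4]<60: continue
        q=P[l==i];uv=np.argwhere(l==i)
        v=q[:,:2]-q[:,:2].mean(0);w=np.linalg.svd(v,full_matrices=False)[2][0];w=w*(-np.sign(w[0])); s=v@w
        print(n,c[i].round(),st[i,4],"len",np.ptp(s),"mean",q.mean(0).round(3),"dir",w.round(3),"ztop",np.percentile(q[:,2],[50,90]).round(4))
E
```

```text
scene [329. 245.] 929 len 0.8520620631187295 mean [0.507 0.15  0.028] dir [-0.988 -0.153] ztop [0.0225 0.0279]
scene [386. 254.] 576 len 0.8415282167227477 mean [0.494 0.271 0.03 ] dir [-0.993 -0.115] ztop [0.0251 0.0282]
scene [445. 270.] 718 len 0.8378379081047616 mean [0.488 0.395 0.026] dir [-1.   -0.03] ztop [0.0248 0.028 ]
top [316. 258.] 637 len 0.3822991308677768 mean [0.487 0.147 0.034] dir [-0.995  0.099] ztop [0.0222 0.0295]
top [226. 267.] 512 len 0.3705424013141182 mean [0.473 0.392 0.025] dir [-0.996 -0.092] ztop [0.0228 0.0304]
top [272. 263.] 392 len 0.343128199150567 mean [0.475 0.267 0.035] dir [-0.998 -0.063] ztop [0.0241 0.0307]
```

View pics/scene_rack.png

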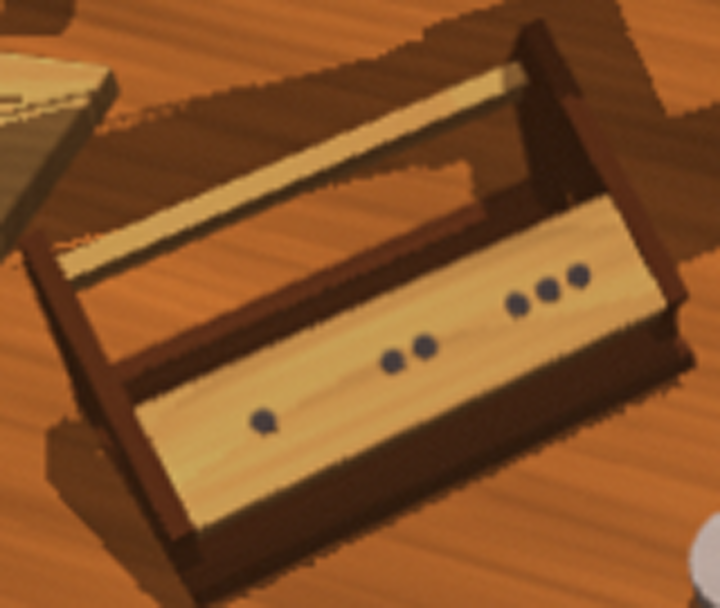

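View pics/top_rack.png

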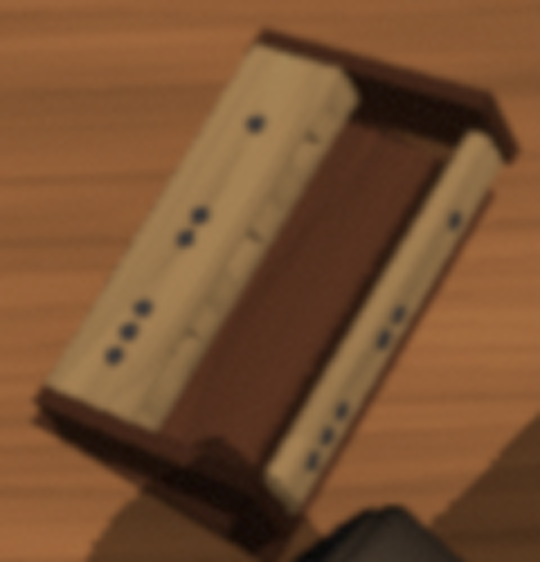

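```bash
cat > m1.py <<'E'
from h import *
F={n:pickle.load(open(n+"0.pkl","rb")) for n in("scene","top")}
N={}
def rough(n,uvz): return uvz
# nails, rough px from crops
s=[(263,422),(393,362),(426,347),(517,305),(547,290),(579,276)]; t=[(256,124),(200,215),(185,239),(143,308),(128,331),(114,355)]
R={"scene":[(95+a/4.5,135+b/4.5) for a,b in s],"top":[(385+a/4.5,170+b/4.5) for a,b in t]}
for n in R:
    g=F[n]["img"].min(2).astype(float); g=F[n]["img"].sum(2)/3.
    o=[]
    for u,v in R[n]:
        u0,v0=int(round(u)),int(round(v));w=g[v0-3:v0+4,u0-3:u0+4];h=np.clip(np.percentile(w,60)-w-15,0,None)
        yy,xx=np.mgrid[-3:4,-3:4];h[(xx**2+yy**2)>7]=0
        o.append((u0+(h*xx).sum()/h.sum(),v0+(h*yy).sum()/h.sum()))
    N[n]=np.array(o)
def tri(u1,u2):
    c1,d1=pts(F["scene"],u1);c2,d2=pts(F["top"],u2);o=[]
    for a,b in zip(d1,d2):
        x=np.linalg.lstsq(np.c_[a,-b],c2-c1,rcond=None)[0];p=c1+a*x[0];q=c2+b*x[1];o.append(np.r_[(p+q)/2,np.linalg.norm(p-q)])
    return np.array(o)
T=tri(N["scene"],N["top"]);print(T.round(4))
for n in N: print(bydepth(F[n],N[n].round()).round(4))
# block top plane
for n in N:
    P=np.load(n+"P.npy");im=F[n]["img"].astype(int)
    m=np.zeros((480,640),np.uint8);cv2.fillConvexPoly(m,cv2.convexHull(N[n].round().astype(np.int32)),1);m=cv2.dilate(m,np.ones((7,7)))
    q=P[m>0];q=q[np.linalg.norm(q-np.median(q,0),axis=1)<.2]
    c=np.median(q,0)
    for k in range(4):
        nn=np.linalg.svd(q-q.mean(0),full_matrices=False)[2][2];r=(q-q.mean(0))@nn;q=q[abs(r)<2.5*r.std()]
    nn*=np.sign(nn[2]);print(n,"plane",nn.round(3),"tilt",np.degrees(np.arccos(nn[2])),q.mean(0).round(4),len(q),r.std(), (T[:,:3]-q.mean(0))@nn)
# chisels
for n,b2 in(("scene",(295,205,470,310)),("top",(205,212,335,307))):
    im=F[n]["img"];h=cv2.cvtColor(im,cv2.COLOR_RGB2HSV)
    sub=np.zeros(im.shape[:2],bool);sub[b2[1]:b2[3],b2[0]:b2[2]]=1
    bench=np.median(h[b2[1]:b2[3],b2[0]:b2[2]].reshape(-1,3),0);print(n,"bench hsv",bench)
    hm=((h[:,:,0]>=15)&(h[:,:,0]<=28)&(h[:,:,1]>90)&sub).astype(np.uint8)
    bm=((h[:,:,1]<75)&sub).astype(np.uint8)
    for nm,m,z in(("handle",hm,.026),("blade",bm,.015)):
        k,l,st,c=cv2.connectedComponentsWithStats(m)
        for i in range(1,k):
            if st[i,4]<25: continue
            uv=np.argwhere(l==i)[:,::-1];r=cv2.minAreaRect(uv.astype(np.float32))
            q=onplane(F[n],uv,z)[:,:2].astype(np.float32);rr=cv2.minAreaRect((q*1000))
            print(n,nm,c[i].round(),st[i,4],"ctr",np.round(rr[0],1),"size",np.round(rr[1],1),"ang",round(rr[2],1),"col",h[l==i].mean(0).round())
E
python3 m1.py
```

```text
[[ 0.6308 -0.1978  0.0748  0.0016]
 [ 0.576  -0.1599  0.0756  0.0015]
 [ 0.5621 -0.1499  0.0755  0.0026]
 [ 0.5212 -0.1221  0.0747  0.002 ]
 [ 0.5071 -0.1126  0.0753  0.0021]
 [ 0.493  -0.1031  0.0752  0.0025]]
[[ 0.6317 -0.1967  0.0747]
 [ 0.5734 -0.1606  0.0728]
 [ 0.5632 -0.1484  0.0763]
 [ 0.5211 -0.1205  0.0735]
 [ 0.503  -0.1132  0.0714]
 [ 0.4933 -0.1027  0.0752]]
[[ 0.6298 -0.196   0.0818]
 [ 0.5761 -0.1599  0.081 ]
 [ 0.5611 -0.1515  0.0763]
 [ 0.5217 -0.1223  0.0744]
 [ 0.5077 -0.1128  0.0779]
 [ 0.4924 -0.1042  0.0751]]
scene plane [0.329 0.476 0.816] tilt 35.357519389058055 [ 0.5627 -0.1501  0.0743] 762 0.0021046960857848385 [7.40408173e-05 7.53815099e-04 8.73319467e-04 1.56295807e-05
 4.14360969e-04 2.69500877e-04]
top plane [0.361 0.529 0.768] tilt 39.84127855105356 [ 0.5616 -0.1504  0.0749] 616 0.0027486544170929224 [-0.00022477  0.00065818  0.00086231  0.00019899  0.00061996  0.00053026]
scene bench hsv [ 13. 194. 172.]
scene handle [322. 254.] 498 ctr [532.8 144.6] size [ 27.6 117.5] ang 82.5 col [ 17. 156. 183.]
scene handle [383. 258.] 439 ctr [501.6 267.6] size [ 
[... 294 characters left out ...]
g 83.7 col [ 16.  52. 148.]
scene blade [450. 247.] 152 ctr [412.9 391.8] size [56.8 16.7] ang 2.4 col [ 16.  50. 153.]
top bench hsv [ 13. 158. 143.]
top handle [318. 243.] 369 ctr [530.  140.2] size [ 25.2 114.3] ang 82.4 col [ 19. 119. 154.]
top handle [225. 257.] 368 ctr [500.9 393.5] size [104.6  27.5] ang 3.4 col [ 19. 119. 148.]
top handle [272. 257.] 329 ctr [493.3 265.6] size [26.5 96.1] ang 84.1 col [ 21. 115. 151.]
top blade [314. 277.] 280 ctr [438.1 152.9] size [28.  76.5] ang 82.4 col [ 21.  36. 143.]
top blade [270. 285.] 82 ctr [419.3 273.6] size [10.6 55.2] ang 83.8 col [ 19.  44. 135.]
top blade [227. 287.] 164 ctr [417.2 390.3] size [64.2 18.4] ang 2.9 col [ 21.  37. 136.]
```

```bash
cat >> h.py <<'E'
c35,s35=np.cos(np.radians(35)),np.sin(np.radians(35))
ry=np.array([.8236,-.567,0]);ry/=np.linalg.norm(ry);lo=np.array([-ry[1],ry[0],0])
dn=lo*c35-np.array([0,0,s35]);up=-dn;nr=lo*s35+np.array([0,0,c35])
N2=np.array([.5691,-.1552,.0752])
def onrack(f,uv,off=0): # coords (ry,up) in plane offset off from block top
    c,d=pts(f,uv);p0=N2+nr*off;s=((p0-c)@nr)/(d@nr);p=c+d*s[:,None];return np.c_[(p-N2)@ry,(p-N2)@up]
E
python3 - <<'E'
from h import *
F={n:pickle.load(open(n+"0.pkl","rb")) for n in("scene","top")}
for n,b in(("scene",(95,135,255,270)),("top",(385,170,505,295))):
    im=F[n]["img"];h=cv2.cvtColor(im,cv2.COLOR_RGB2HSV)
    yy,xx=np.mgrid[b[1]:b[3],b[0]:b[2]];uv=np.c_[xx.ravel(),yy.ravel()]
    a=onrack(F[n],uv)*1000; col=im[uv[:,1],uv[:,0]]
    for lo_,hi in((-55,-20),(20,55)):
        m=(a[:,0]>lo_)&(a[:,0]<hi)
        print(n,lo_)
        for k in range(-50,180,4):
            mm=m&(a[:,1]>=k)&(a[:,1]<k+4)
            if mm.sum(): print(k,col[mm].mean(0).round().astype(int),end=' | ')
        print()
t=np.array([(454,219),(398,315),(383,340),(341,411),(327,436),(312,461)])/4.5+[385,170]
print((onrack(F["top"],t,-.032)*1000).round(1))
# rail and mouth edges in scene by click
s=np.array([(133,407),(605,197),(200,530),(665,308)])/4.5+[95,135]
print((onrack(F["scene"],s)*1000).round(1))
s=np.array([(60,265),(505,68),(75,290),(525,95)])/4.5+[95,135]
print((onrack(F["scene"],s,-.032)*1000).round(1))
E
```

```text
scene -55
-50 [62 34 17] | -46 [63 34 17] | -42 [63 35 18] | -38 [67 43 22] | -34 [137  95  49] | -30 [198 144  76] | -26 [200 149  79] | -22 [198 143  75] | -18 [199 145  76] | -14 [198 143  76] | -10 [193 139  73] | -6 [190 137  72] | -2 [194 141  74] | 2 [197 149  79] | 6 [199 154  82] | 10 [199 153  81] | 14 [199 152  80] | 18 [199 152  81] | 22 [193 140  73] | 26 [185 132  69] | 30 [110  71  36] | 34 [63 34 17] | 38 [62 33 17] | 42 [72 38 19] | 46 [94 47 24] | 50 [94 48 24] | 54 [143  79  34] | 58 [160  89  38] | 62 [160  89  38] | 66 [159  89  37] | 70 [160  90  37] | 74 [160  89  37] | 78 [151  84  35] | 82 [129  72  30] | 86 [97 54 23] | 90 [80 48 23] | 94 [69 45 23] | 98 [160 113  59] | 102 [200 146  76] | 106 [200 145  76] | 110 [129  81  39] | 114 [96 53 23] | 118 [97 53 22] | 122 [97 53 23] | 126 [96 53 23] | 130 [95 52 22] | 134 [94 52 22] | 138 [104  57  24] | 142 [147  81  34] | 146 [167  93  39] | 150 [167  93  39] | 154 [168  93  38] | 158 [171  96  40] | 162 [172  96  40] | 166 [172  96  40] | 170 [171  96  40] | 174 [171  95  40] | 178 [172  96  40] | 
scene 20
-50
[... 2771 characters left out ...]
47 30] | 82 [82 47 30] | 86 [82 48 30] | 90 [83 48 31] | 94 [85 48 30] | 98 [86 49 31] | 102 [86 49 31] | 106 [85 49 31] | 110 [83 48 30] | 114 [70 40 25] | 118 [53 31 19] | 122 [73 50 31] | 126 [127  97  62] | 130 [157 122  79] | 134 [157 123  80] | 138 [144 112  73] | 142 [130 102  66] | 146 [126  99  65] | 150 [126  97  63] | 154 [105  73  47] | 158 [108  67  40] | 162 [142  91  54] | 166 [152  98  58] | 170 [152  98  58] | 174 [152  98  58] | 178 [152  98  58] | 
[[ 69.6 130.7]
 [  3.1 131.3]
 [-14.1 131.3]
 [-62.5 131.4]
 [-79.3 131.8]
 [-96.2 131.8]]
[[ 123.6   30.7]
 [-123.7   28.9]
 [ 122.1  -34.3]
 [-124.1  -33.8]]
[[ 121.5  114.5]
 [-118.4  117.3]
 [ 120.5  100.4]
 [-121.1  100.3]]
```

```bash
cat >> h.py <<'E'
from scipy.spatial.transform import Rotation as Rn
def bottom(k): return N2+ry*{1:.075,2:0,3:-.075}[k]+up*(-.024)-nr*.019
Rr=np.c_[up,np.cross(-nr,up),-nr]
def Rb(yawdeg): return (Rn.from_euler('z',yawdeg,degrees=True)*Rn.from_euler('x',np.pi)).as_matrix()
def racktcp(k,tip_tool,s,h):
    "tip s m up from bottom, h above axis line"
    return bottom(k)+up*s+nr*h-Rr@np.array(tip_tool)
def go(p0,R0,p,R):
    d=R0.T@(np.array(p)-p0);rv=Rn.from_matrix(R0.T@R).as_rotvec()
    n=max(np.linalg.norm(d)/.05,np.degrees(np.linalg.norm(rv))/8.59)
    print("shift",np.round(d/.3,4),"turn",np.round(rv/np.radians(60),4),"rows>=",round(n,1))
def cur():
    from station import arm
    s=arm.get_state();return s["eef_pos"],Rn.from_euler('xyz',s["ee_rot"]).as_matrix(),s
E
python3 - <<'E'
from h import *
f=pickle.load(open("top0.pkl","rb"))
print("tin",onplane(f,[[352,215]],.042),"glue",onplane(f,[[347,143]],.16))
for k in(1,2,3):print(k,bottom(k),bottom(k)+up*.055,racktcp(k,(-.094,0,-.009),0,0))
p,R,s=cur()
go(p,R,[.56,-.27,.3],Rb(-100))
go(np.array([.56,-.27,.3]),Rb(-100),[.55,.05,.28],Rb(-45))
go(np.array([.55,.05,.28]),Rb(-45),[.4785,.268,.12],Rb(-6))
E
```

```text
tin [[0.59966879 0.04294959 0.042     ]] glue [[0.76336569 0.05303882 0.16      ]]
1 [ 0.63584436 -0.19051229  0.04587028] [ 0.61029662 -0.22762184  0.07741698] [ 0.58925371 -0.25818788  0.09241409]
2 [ 0.57406836 -0.14798317  0.04587028] [ 0.54852063 -0.18509272  0.07741698] [ 0.52747772 -0.21565875  0.09241409]
3 [ 0.51229237 -0.10545404  0.04587028] [ 0.48674464 -0.14256359  0.07741698] [ 0.46570172 -0.17312962  0.09241409]
shift [-1.301   0.636  -0.2468] turn [ 1.400e-03  6.000e-04 -9.106e-01] rows>= 8.8
shift [-1.0447  0.2181  0.0667] turn [ 0.      0.     -0.9167] rows>= 6.4
shift [-0.6824 -0.3453  0.5333] turn [-0.    0.   -0.65] rows>= 5.6
```

```bash
r='0 -0.9 0.44 -0.25 0 0 -0.65'; python3 -m inch '0 -0.9 0.44 -0.25 0 0 -0.65; 0 -0.9 0.44 -0.25 0 0 -0.65; 0 -0.9 0.44 -0.25 0 0 -0.65; 0 -0.9 0.44 -0.25 0 0 -0.65; 0 -0.9 0.44 -0.25 0 0 -0.65; 0 -0.9 0.44 -0.25 0 0 -0.65; 0 -0.9 0.44 -0.25 0 0 -0.65; 0 -0.9 0.44 -0.25 0 0 -0.65'
python3 - <<'E'
from h import *
p,R,s=cur();print(s["q"].round(3))
go(p,R,[.56,-.05,.29],Rb(-60))
go(np.array([.56,-.05,.29]),Rb(-60),[.4785,.268,.12],Rb(-6))
E
```

```text
t: 0.9
eef_pos: [0.4778, -0.3734, 0.3018]
ee_rot: [-3.141, 0.0, -2.015]
force: [-0.4, -0.4, -0.2]
width: 0.0877
[-0.342  0.208 -0.026 -0.    -1.336 -0.103]
shift [-1.0911  0.2161  0.0394] turn [-4.000e-04  0.000e+00 -9.243e-01] rows>= 6.7
shift [-1.0538 -0.2947  0.5667] turn [-0.   0.  -0.9] rows>= 7.4
```

```bash
python3 -m inch '0 -1 0.2 0.03 0 0 -0.92; 0 -1 0.2 0.03 0 0 -0.92; 0 -1 0.2 0.03 0 0 -0.92; 0 -1 0.2 0.03 0 0 -0.92; 0 -1 0.2 0.03 0 0 -0.92; 0 -1 0.2 0.03 0 0 -0.92; 0 -1 0.2 0.03 0 0 -0.92'
python3 - <<'E'
from h import *
p,R,s=cur();print(s["q"].round(3))
go(p,R,[.4785,.268,.12],Rb(-6))
E
```

```text
t: 1.6
eef_pos: [0.5526, -0.0755, 0.2915]
ee_rot: [3.141, 0.001, -1.047]
force: [0.5, -1.3, -0.2]
width: 0.0879
[ 2.150e-01  1.300e-01 -1.440e-01 -1.000e-03 -1.297e+00  3.100e-01]
shift [-1.1144 -0.3596  0.5724] turn [ 3.000e-04  1.200e-03 -8.994e-01] rows>= 7.8
```

```bash
python3 -m inch '0 -1 -0.3 0.5 0 0 -0.9; 0 -1 -0.3 0.5 0 0 -0.9; 0 -1 -0.3 0.5 0 0 -0.9; 0 -1 -0.3 0.5 0 0 -0.9; 0 -1 -0.3 0.5 0 0 -0.9; 0 -1 -0.3 0.5 0 0 -0.9; 0 -1 -0.3 0.5 0 0 -0.9; 0 -1 -0.3 0.5 0 0 -0.9'
python3 - <<'E'
from h import *
from station import arm
p,R,s=cur();print(s["q"].round(3))
f=arm.grab_frame("scene");cv2.imwrite("pics/a1.png",f["img"][:,:,::-1])
go(p,R,[.4785,.268,.05],Rb(-6))
go(p,R,[.4785,.268,.004],Rb(-6))
E
```

```text
t: 2.4
eef_pos: [0.4807, 0.2284, 0.1392]
ee_rot: [3.138, 0.003, -0.109]
force: [0.2, -0.8, 0.7]
width: 0.0872
[ 0.812  0.204 -0.419 -0.001 -0.952  0.651]
shift [-0.0206 -0.1315  0.2969] turn [ 0.0032  0.0033 -0.0037] rows>= 2.0
shift [-0.02   -0.132   0.4503] turn [ 0.0032  0.0033 -0.0037] rows>= 2.8
```

View pics/a1.png

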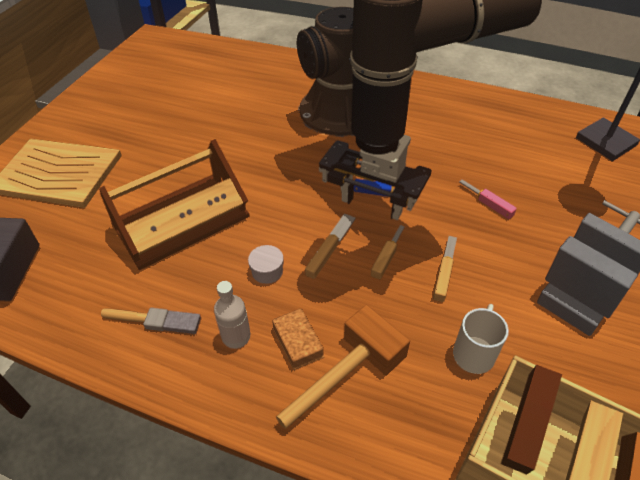

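```bash
python3 -m inch '0 -0.02 -0.132 0.25 0 0 -0.004; 0 -0.02 -0.132 0.25 0 0 -0.004; 0 -0.02 -0.132 0.38 0 0 -0.004; 0 -0.02 -0.132 0.45 0 0 -0.004; 0 -0.02 -0.132 0.45 0 0 -0.004; 0 -0.02 -0.132 0.45 0 0 -0.004' 20
python3 - <<'E'
from h import *
p,R,s=cur();go(p,R,[.4785,.268,.004],Rb(-6))
E
python3 -m inch '0.9 0 0 0 0 0 0; 0.9 0 0 0 0 0 0; 0.9 0 0 0 0 0 0; 0.9 0 0 0 0 0 0; 0.9 0 0 0 0 0 0; 0.9 0 0 0 0 0 0' 25
```

```text
t: 3.05
eef_pos: [0.4817, 0.2658, 0.008]
ee_rot: [3.141, 0.0, -0.109]
force: [0.1, 1.1, 1.0]
width: 0.0875
shift [-0.0115 -0.0063  0.0133] turn [ 0.0006  0.     -0.0045] rows>= 0.1
t: 3.65
eef_pos: [0.481, 0.267, 0.0077]
ee_rot: [-3.141, -0.0, -0.108]
force: [0.4, -0.2, -1.1]
width: 0.0454
```

```bash
python3 -m inch '0.9 -0.008 0 0.011 0 0 -0.004; 0.9 -0.008 0 0.011 0 0 -0.004; 0.9 -0.008 0 0.011 0 0 -0.004; 0.9 -0.008 0 0.011 0 0 -0.004; 0.9 -0.008 0 0.011 0 0 -0.004; 0.9 -0.008 0 0.011 0 0 -0.004' 25
python3 - <<'E'
from h import *
p,R,s=cur();print(s["q"].round(3))
E
```

```text
t: 4.25
eef_pos: [0.4786, 0.2671, 0.0042]
ee_rot: [3.141, 0.0, -0.104]
force: [0.4, -0.2, -1.6]
width: 0.0238
[ 0.867  0.401 -0.525 -0.    -0.645  0.6  ]
```

```bash
python3 -m inch '0.9 0 0 -0.17 0 0 0; 0.9 0 0 -0.34 0 0 0; 0.9 0 0 -0.5 0 0 0; 0.9 0 0 -0.67 0 0 0; 0.9 0 0 -0.67 0 0 0'
python3 - <<'E'
from h import *
from station import arm
p,R,s=cur()
go(p,R,[.53,0.0,.28],Rb(-60))
tt=(-.094,0,-.009)
A=racktcp(1,tt,.10,.08);print(A)
go(np.array([.53,0.0,.28]),Rb(-60),A,Rr)
for n in("top","scene"):
    f=arm.grab_frame(n);cv2.imwrite(f"pics/b_{n}.png",f["img"][:,:,::-1]); pickle.dump(f,open(n+"1.pkl","wb"))
E
```

```text
t: 4.75
eef_pos: [0.4817, 0.2694, 0.213]
ee_rot: [-3.133, -0.009, -0.103]
force: [0.8, 0.6, -2.0]
width: 0.0233
shift [ 0.2544  0.8748 -0.2289] turn [-0.0119 -0.0038  0.9018] rows>= 6.3
[ 0.56882324 -0.28786431  0.2153039 ]
shift [0.8957 0.3677 0.2157] turn [-0.3281  0.5196  1.0406] rows>= 8.4
```

View pics/b_scene.png

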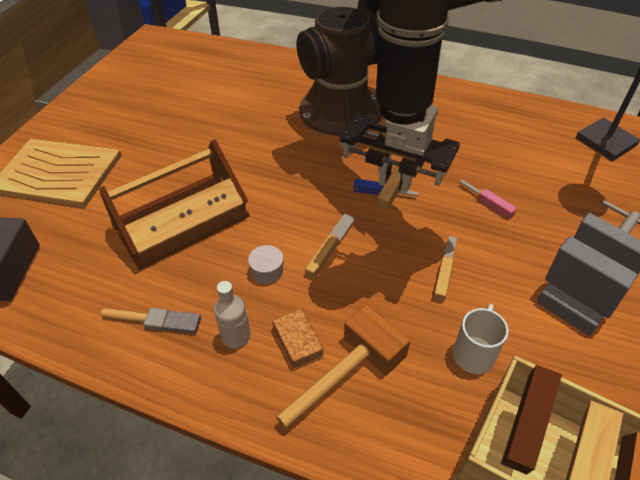

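```bash
python3 -m inch '0.9 0.25 0.87 -0.23 0 0 0.9; 0.9 0.25 0.87 -0.23 0 0 0.9; 0.9 0.25 0.87 -0.23 0 0 0.9; 0.9 0.25 0.87 -0.23 0 0 0.9; 0.9 0.25 0.87 -0.23 0 0 0.9; 0.9 0.25 0.87 -0.23 0 0 0.9; 0.9 0.25 0.87 -0.23 0 0 0.9'
python3 - <<'E'
from h import *
p,R,s=cur()
tt=(-.094,0,-.009)
go(p,R,[.54,-.15,.27],Rb(-90))
go(np.array([.54,-.15,.27]),Rb(-90),racktcp(1,tt,.10,.08),Rr)
E
```

```text
t: 5.55
eef_pos: [0.526, -0.0035, 0.2734]
ee_rot: [3.14, -0.0, -1.056]
force: [0.7, 0.4, -0.8]
width: 0.024
shift [0.4478 0.1999 0.0116] turn [ 0.0018 -0.0005  0.4919] rows>= 3.4
shift [ 0.4595 -0.0961  0.1823] turn [-0.1758  0.5653  0.5575] rows>= 5.7
```

```bash
python3 -m inch '0.9 0.45 0.2 0 0 0 0.49; 0.9 0.45 0.2 0 0 0 0.49; 0.9 0.45 0.2 0 0 0 0.49; 0.9 0.45 0.2 0 0 0 0.49; 0.9 0.45 0.2 0 0 0 0.49'
python3 - <<'E'
from h import *
p,R,s=cur();print(s['q'].round(2))
tt=(-.094,0,-.009)
go(p,R,racktcp(1,tt,.10,.08),Rr)
E
```

```text
t: 6.05
eef_pos: [0.5408, -0.1485, 0.2718]
ee_rot: [3.138, 0.0, -1.563]
force: [0.2, 0.8, -1.5]
width: 0.0238
[ 0.08  0.15 -0.17 -0.   -1.26 -0.07]
shift [ 0.4653 -0.0908  0.1878] turn [-0.1742  0.564   0.5655] rows>= 5.7
```

```bash
python3 -m inch '0.9 0.465 -0.09 0.188 -0.174 0.564 0.566; 0.9 0.465 -0.09 0.188 -0.174 0.564 0.566; 0.9 0.465 -0.09 0.188 -0.174 0.564 0.566; 0.9 0.465 -0.09 0.188 -0.174 0.564 0.566; 0.9 0.465 -0.09 0.188 -0.174 0.564 0.566; 0.9 0.465 -0.09 0.188 -0.174 0.564 0.566; 0.9 0.465 -0.09 0.188 -0.174 0.564 0.566; 0.9 0.465 -0.09 0.188 -0.174 0.564 0.566; 0.9 0.465 -0.09 0.188 -0.174 0.564 0.566'
python3 - <<'E'
from h import *
from station import arm
p,R,s=cur();print(s['q'].round(2))
tt=(-.094,0,-.009)
go(p,R,racktcp(1,tt,.10,.08),Rr)
for n in("top","scene"):
    f=arm.grab_frame(n);cv2.imwrite(f"pics/c_{n}.png",f["img"][:,:,::-1]); pickle.dump(f,open(n+"2.pkl","wb"))
a=cv2.resize(f["img"][100:300,60:300,::-1],None,fx=3.3,fy=3);cv2.imwrite("pics/c_z.png",a[:600,:800])
f=pickle.load(open("top2.pkl","rb"));a=cv2.resize(f["img"][140:340,360:580,::-1],None,fx=3,fy=3);cv2.imwrite("pics/c_zt.png",a)
E
```

```text
t: 6.95
eef_pos: [0.5704, -0.2859, 0.218]
ee_rot: [-3.138, -0.607, -2.17]
force: [0.1, 0.4, -0.3]
width: 0.0238
[ 0.09  0.44 -0.21  0.47 -1.35 -0.9 ]
shift [0.0017 0.0006 0.0119] turn [-0.0056  0.0037  0.0028] rows>= 0.1
```

View pics/c_z.png

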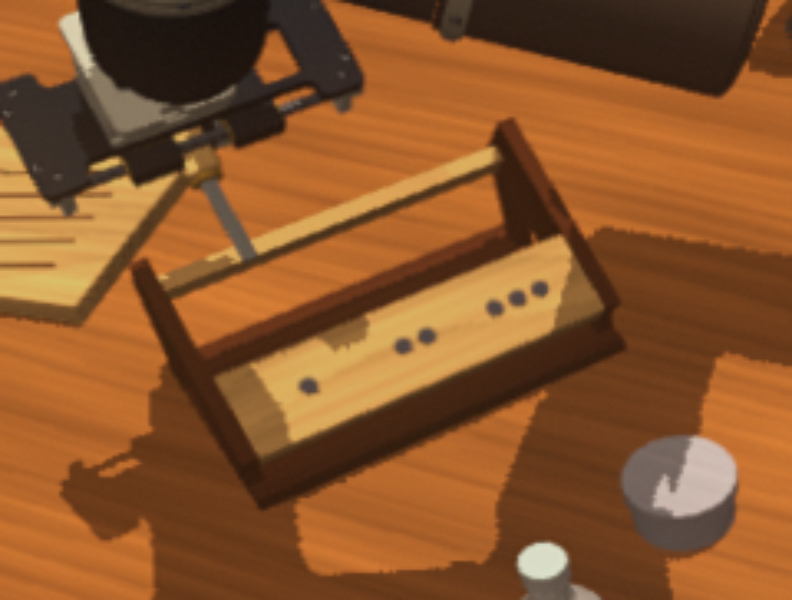

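View pics/c_zt.png

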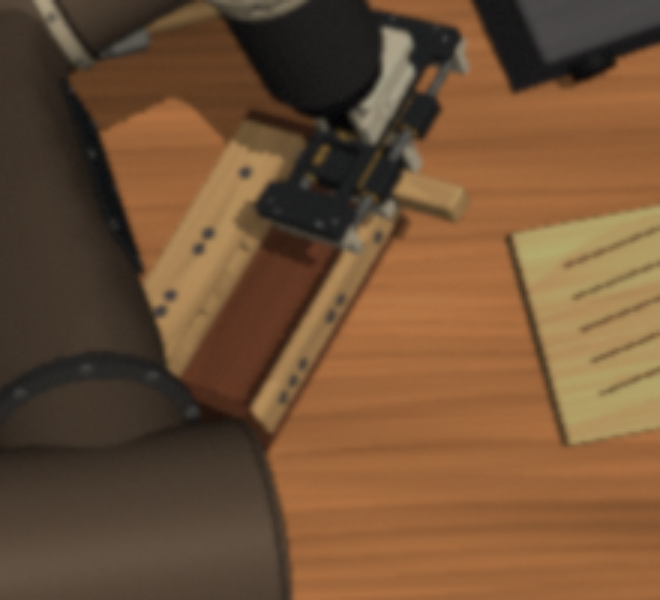

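```bash
python3 - <<'E'
from h import *
p,R,s=cur();tt=np.array((-.094,0,-.009));print("tip",p+R@tt, "proj",proj(pickle.load(open("scene2.pkl","rb")),[p+R@tt,p+R@np.array((-.032,0,-.009))]),s["force"])
for a in((.075,.004),(.075,.03),(.04,.004)):
    go(p,R,racktcp(1,tt,*a),Rr)
f=pickle.load(open("scene2.pkl","rb"));a=cv2.resize(f["img"][140:210,100:180,::-1],None,fx=9,fy=8.5,interpolation=cv2.INTER_CUBIC);cv2.imwrite("pics/c_z2.png",a)
E
```

```text
tip [ 0.61679175 -0.21846395  0.17239588] proj [[136.375147   187.88304736]
 [122.60153955 160.97132263]] [-0.22997858 -0.16452694 -0.74768198]
shift [-0.0831  0.0026  0.2665] turn [-0.0058  0.0039  0.001 ] rows>= 1.7
shift [-0.0834  0.0021  0.1799] turn [-0.0058  0.0039  0.001 ] rows>= 1.2
shift [-0.1997  0.0025  0.267 ] turn [-0.0058  0.0039  0.001 ] rows>= 2.0
```

View pics/c_z2.png

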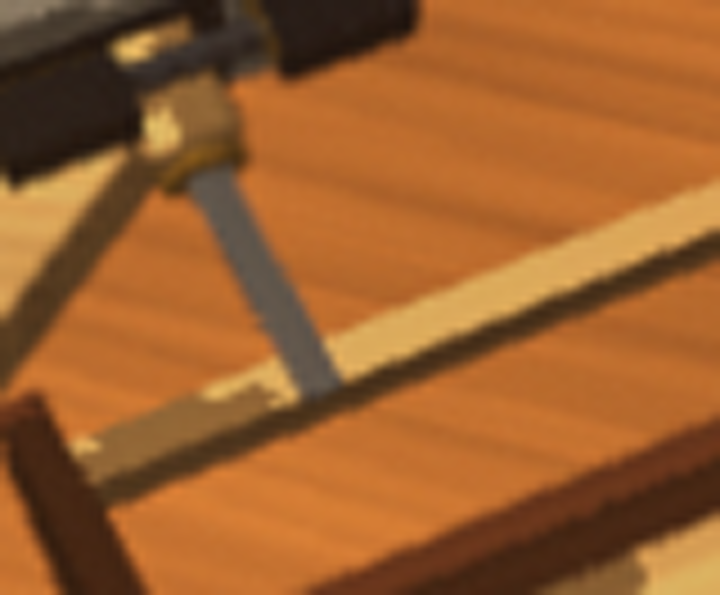

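```bash
python3 -m inch '0.9 -0.04 0.0024 0.13 -0.006 0.004 0; 0.9 -0.083 0.0024 0.263 -0.006 0.004 0; 0.9 -0.083 0.0024 0.263 -0.006 0.004 0; 0.9 -0.083 0.0024 0.263 -0.006 0.004 0'
python3 - <<'E'
from h import *
from station import arm
p,R,s=cur();print(s['force'].round(1))
tt=np.array((-.094,0,-.009))
f=arm.grab_frame("scene");pickle.dump(f,open("scene3.pkl","wb"))
a=cv2.resize(f["img"][140:240,90:200,::-1],None,fx=7,fy=6,interpolation=cv2.INTER_CUBIC);cv2.imwrite("pics/d1.png",a)
print(proj(f,[p+R@tt,p+R@np.array((-.032,0,-.009)),bottom(1)+up*.055]))
for q in(.04,.02,.003,0): go(p,R,racktcp(1,tt,q,.005),Rr)
E
```

```text
t: 7.45
eef_pos: [0.5561, -0.3069, 0.1401]
ee_rot: [3.14, -0.613, -2.173]
force: [1.3, -0.4, 0.2]
width: 0.0239
[ 1.3 -0.4  0.2]
[[141.44252508 208.54722011]
 [128.42022033 183.11508113]
 [145.90125749 217.55199211]]
shift [-0.1189  0.001   0.0005] turn [ 0.0011 -0.0021  0.0005] rows>= 0.7
shift [-0.1855  0.001   0.0003] turn [ 0.0011 -0.0021  0.0005] rows>= 1.1
shift [-2.422e-01  9.000e-04  2.000e-04] turn [ 0.0011 -0.0021  0.0005] rows>= 1.5
shift [-2.522e-01  9.000e-04  2.000e-04] turn [ 0.0011 -0.0021  0.0005] rows>= 1.5
```

View pics/d1.png

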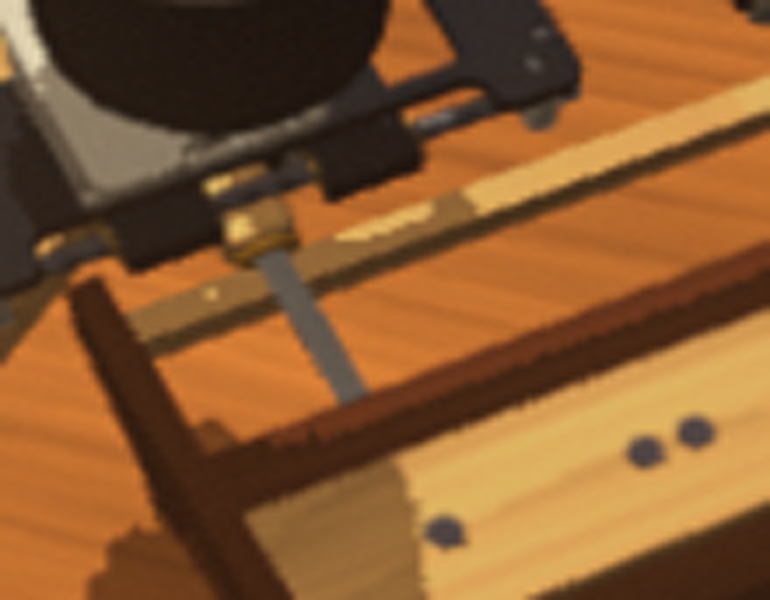

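```bash
python3 -m inch '0.9 -0.06 0.001 0 0 -0.002 0; 0.9 -0.12 0.001 0 0 -0.002 0; 0.9 -0.15 0.001 0 0 -0.002 0; 0.9 -0.185 0.001 0 0 -0.002 0; 0.9 -0.185 0.001 0 0 -0.002 0'
python3 - <<'E'
from h import *
from station import arm
p,R,s=cur();print(s['force'].round(1),s['moment'].round(2))
tt=np.array((-.094,0,-.009))
f=arm.grab_frame("scene");pickle.dump(f,open("scene4.pkl","wb"))
a=cv2.resize(f["img"][140:240,90:200,::-1],None,fx=7,fy=6,interpolation=cv2.INTER_CUBIC);cv2.imwrite("pics/d2.png",a)
for q,h in ((.003,.005),(.002,.001)): go(p,R,racktcp(1,tt,q,h),Rr)
E
```

```text
t: 8.0
eef_pos: [0.5823, -0.2676, 0.1059]
ee_rot: [3.139, -0.611, -2.171]
force: [-0.0, -0.5, -0.6]
width: 0.0238
[-0.  -0.5 -0.6] [ 1.7  -1.12  0.01]
shift [-0.0477 -0.0014 -0.0022] turn [ 0.0009 -0.0005  0.0024] rows>= 0.3
shift [-0.0511 -0.0014  0.0111] turn [ 0.0009 -0.0005  0.0024] rows>= 0.3
```

View pics/d2.png

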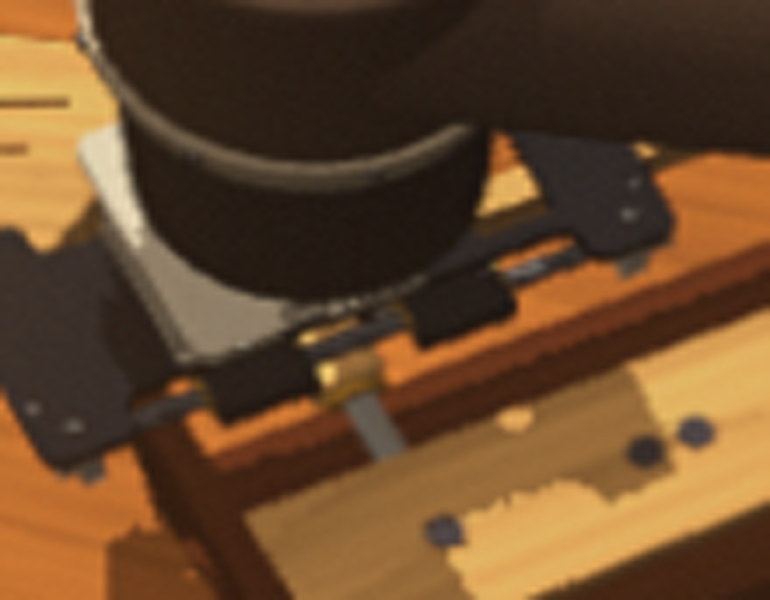

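```bash
python3 -m inch '0.9 -0.03 -0.001 0 0 0 0; 0.9 -0.05 -0.001 0 0 0 0; 0.9 -0.05 -0.001 0.011 0 0 0; 0.9 -0.05 -0.001 0.011 0 0 0; 0.9 -0.05 -0.001 0.011 0 0 0'
python3 - <<'E'
from h import *
p,R,s=cur();print(s['force'].round(1),s['moment'].round(2))
tt=np.array((-.094,0,-.009))
for q,h in ((.002,.001),(0,0)): go(p,R,racktcp(1,tt,q,h),Rr)
E
```

```text
t: 8.55
eef_pos: [0.5874, -0.2607, 0.0956]
ee_rot: [3.14, -0.611, -2.173]
force: [0.2, -0.5, -0.5]
width: 0.0236
[ 0.2 -0.5 -0.5] [ 1.71 -1.17 -0.02]
shift [-0.0081 -0.0002 -0.0005] turn [ 0.0014 -0.0001  0.0006] rows>= 0.0
shift [-0.0148 -0.0002  0.0028] turn [ 0.0014 -0.0001  0.0006] rows>= 0.1
```

```bash
python3 -m inch '0.9 -0.008 0 0.002 0 0 0; 0.9 -0.014 0 0.003 0 0 0; 0.9 -0.014 0 0.003 0 0 0; 0.9 -0.014 0 0.003 0 0 0'
python3 - <<'E'
from h import *
p,R,s=cur();print(s['force'].round(1),s['moment'].round(2))
tt=np.array((-.094,0,-.009))
go(p,R,racktcp(1,tt,0,0),Rr)
E
```

```text
t: 8.95
eef_pos: [0.5895, -0.258, 0.0926]
ee_rot: [3.14, -0.611, -2.173]
force: [0.9, 0.3, -0.6]
width: 0.0236
[ 0.9  0.3 -0.6] [ 1.69 -1.12 -0.04]
shift [0.0005 0.0003 0.001 ] turn [0.0008 0.0002 0.0007] rows>= 0.0
```

No contact yet, at the nominal home pose. Release partially and look.

```bash
python3 -m inch '0.5 0 0 0 0 0 0; 0.5 0 0 0 0 0 0; 0.5 0 0 0 0 0 0; 0.5 0 0 0 0 0 0; 0.5 0 0 0 0 0 0; 0.5 0 0 -0.04 0 0 0; 0.5 0 0 -0.15 0 0 0; 0.5 0 0 -0.3 0 0 0; 0.5 0 0 -0.4 0 0 0; 0.5 0 0 -0.4 0 0 0'
python3 - <<'E'
from h import *
from station import arm
p,R,s=cur();print(s['force'].round(1))
f=arm.grab_frame("scene");pickle.dump(f,open("scene5.pkl","wb"))
cv2.imwrite("pics/e1.png",cv2.resize(f["img"][120:270,70:270,::-1],None,fx=4,fy=4,interpolation=cv2.INTER_CUBIC))
f=arm.grab_frame("top");pickle.dump(f,open("top5.pkl","wb"))
cv2.imwrite("pics/e2.png",cv2.resize(f["img"][160:310,370:530,::-1],None,fx=4,fy=4,interpolation=cv2.INTER_CUBIC))
E
```

```text
t: 9.95
eef_pos: [0.6323, -0.1993, 0.1955]
ee_rot: [-3.136, -0.606, -2.174]
force: [-0.4, 0.1, -0.5]
width: 0.0438
[-0.4  0.1 -0.5]
```

View pics/e1.png

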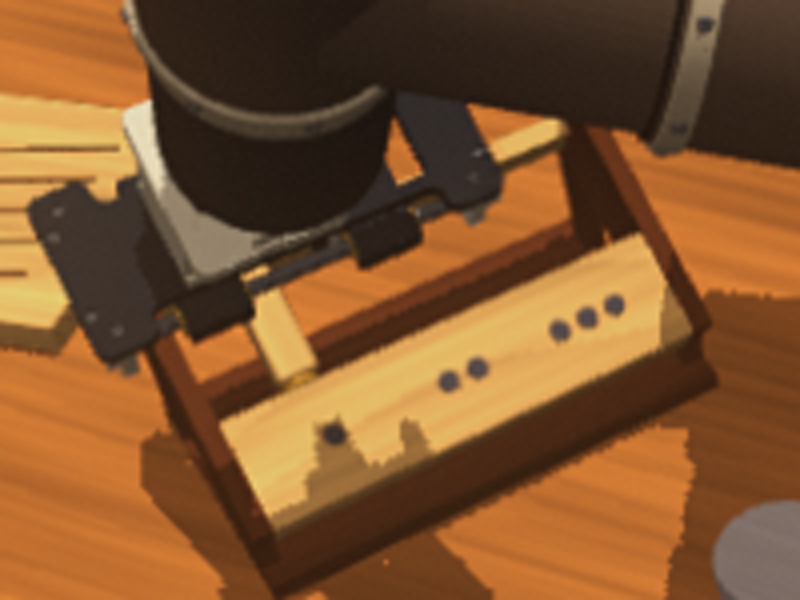

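View pics/e2.png

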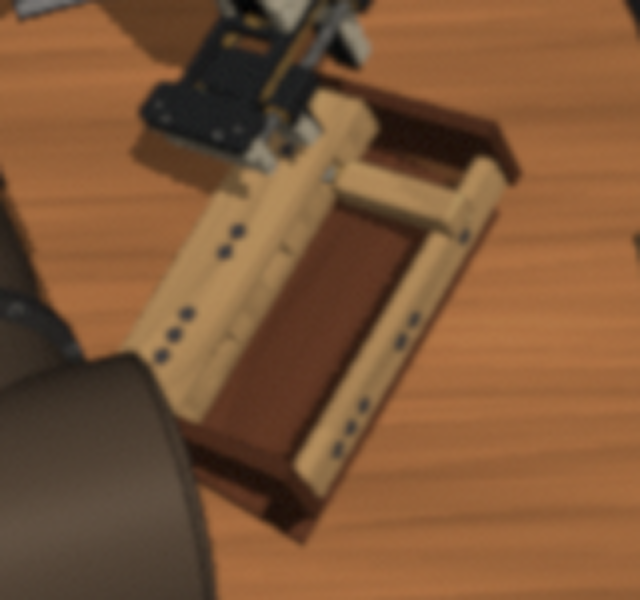

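```bash
python3 - <<'E'
from h import *
f=pickle.load(open("top5.pkl","rb"))
uv=np.array([(346,165),(336,195),(338,178),(468,202),(450,232)])/4+[370,160]
print((onrack(f,uv,-.006)*1000+[0,24]).round(1))
f=pickle.load(open("scene5.pkl","rb"))
uv=np.array([(282,383),(317,368)])/4+[70,120]
print((onrack(f,uv,-.006)*1000+[0,24]).round(1))
p,R,s=cur()
# medium: origin (.4999,.3945) yaw(tool) 2.9, grasp +27
g=np.array([.4999,.3945])+.027*np.array([-np.cos(np.radians(2.9)),-np.sin(np.radians(2.9))]);print(g)
go(p,R,[.55,-.13,.28],Rb(-90))
go(np.array([.55,-.13,.28]),Rb(-90),[.53,.15,.26],Rb(-40))
E
```

```text
[[ 80.1  68. ]
 [ 57.6  73.5]
 [ 69.5  68. ]
 [ 81.2 160. ]
 [ 57.9 160. ]]
[[84.8 60.6]
 [65.  60.2]]
[0.47293458 0.39313399]
shift [ 0.1319  0.3505 -0.2673] turn [ 0.1755 -0.5639 -0.5569] rows>= 5.7
shift [-0.9333  0.0667  0.0667] turn [ 0.      0.     -0.8333] rows>= 5.8
```

```bash
python3 -m inch '0.3 0.13 0.35 -0.27 0.175 -0.564 -0.557; 0.3 0.13 0.35 -0.27 0.175 -0.564 -0.557; 0.3 0.13 0.35 -0.27 0.175 -0.564 -0.557; 0 0.13 0.35 -0.27 0.175 -0.564 -0.557; 0 0.13 0.35 -0.27 0.175 -0.564 -0.557; 0 0.13 0.35 -0.27 0.175 -0.564 -0.557; 0 0.13 0.35 -0.27 0.175 -0.564 -0.557'
python3 -m inch '0 -0.93 0.07 0.07 0 0 -0.83; 0 -0.93 0.07 0.07 0 0 -0.83; 0 -0.93 0.07 0.07 0 0 -0.83; 0 -0.93 0.07 0.07 0 0 -0.83; 0 -0.93 0.07 0.07 0 0 -0.83; 0 -0.93 0.07 0.07 0 0 -0.83; 0 -0.93 0.07 0.07 0 0 -0.83' 25
python3 - <<'E'
from h import *
from station import arm
p,R,s=cur();print(s['q'].round(2))
go(p,R,[.473,.394,.10],Rb(2.9))
f=arm.grab_frame("scene");pickle.dump(f,open("scene6.pkl","wb"))
cv2.imwrite("pics/f1.png",cv2.resize(f["img"][120:270,70:270,::-1],None,fx=4,fy=4,interpolation=cv2.INTER_CUBIC))
f=arm.grab_frame("top");pickle.dump(f,open("top6.pkl","wb"))
cv2.imwrite("pics/f2.png",cv2.resize(f["img"][160:310,370:530,::-1],None,fx=4,fy=4,interpolation=cv2.INTER_CUBIC))
E
```

```text
t: 10.75
eef_pos: [0.5492, -0.1315, 0.2801]
ee_rot: [3.141, 0.002, -1.573]
force: [0.1, -0.7, 0.8]
width: 0.0856
t: 11.45
eef_pos: [0.5285, 0.152, 0.2567]
ee_rot: [3.136, 0.001, -0.696]
force: [-0.2, 0.1, 0.5]
width: 0.0876
[ 0.64  0.14 -0.21 -0.   -1.22  0.24]
shift [-0.6586 -0.5031  0.5207] turn [ 0.0044  0.0032 -0.7134] rows>= 5.9
```

View pics/f1.png

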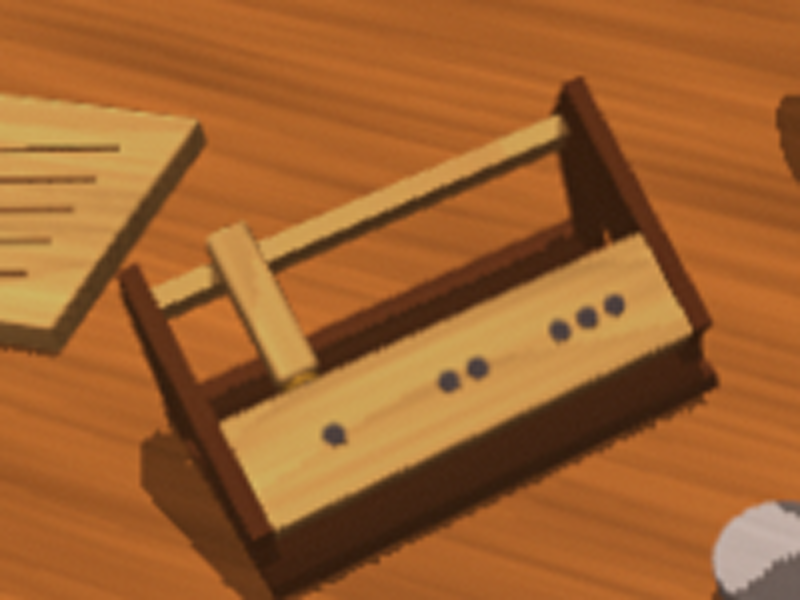

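View pics/f2.png

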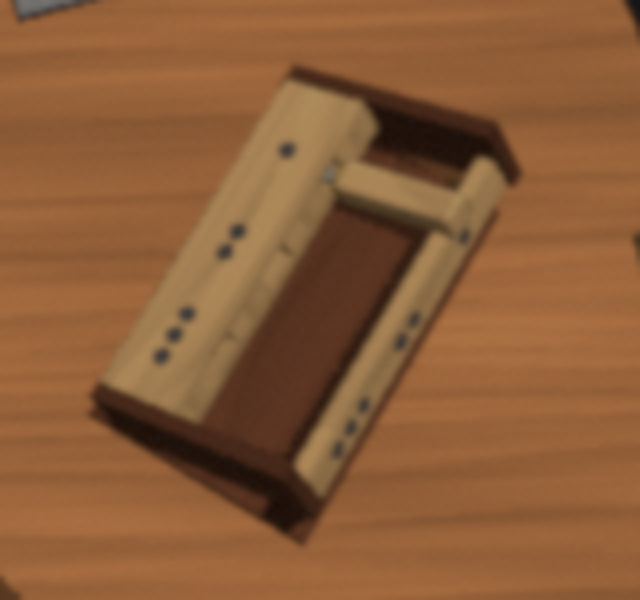

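```bash
python3 - <<'E'
from h import *
f=pickle.load(open("scene6.pkl","rb"))
uv=np.array([(210,241),(245,224),(281,384),(316,366)])/4+[70,120]
print((onrack(f,uv,-.006)*1000+[0,24]).round(1))
f=pickle.load(open("top6.pkl","rb"))
uv=np.array([(345,165),(334,195),(455,190),(438,225)])/4+[370,160]
print((onrack(f,uv,-.006)*1000+[0,24]).round(1))
E
python3 -m inch '0 -0.66 -0.5 0.3 0 0 -0.71; 0 -0.66 -0.5 0.3 0 0 -0.71; 0 -0.66 -0.5 0.3 0 0 -0.71; 0 -0.66 -0.5 0.3 0 0 -0.71; 0 -0.66 -0.5 0.52 0 0 -0.71; 0 -0.66 -0.5 0.52 0 0 -0.71; 0 -0.66 -0.5 0.52 0 0 -0.71; 0 -0.66 -0.5 0.52 0 0 -0.71'
python3 - <<'E'
from h import *
p,R,s=cur();print(s['q'].round(2))
for z in(.05,.004):go(p,R,[.473,.394,z],Rb(2.9))
E
```

```text
[[ 84.6 146.3]
 [ 64.2 147.3]
 [ 85.5  60.4]
 [ 65.   61.4]]
[[ 79.8  67.4]
 [ 57.1  72.2]
 [ 86.4 147.6]
 [ 59.9 150. ]]
t: 12.35
eef_pos: [0.4746, 0.39, 0.1007]
ee_rot: [3.137, 0.004, 0.04]
force: [-0.2, 0.0, 0.3]
width: 0.0879
[ 1.    0.37 -0.28 -0.   -0.93  0.61]
shift [-0.004  -0.0142  0.1689] turn [ 0.0042  0.0041 -0.0104] rows>= 1.0
shift [-0.0033 -0.0149  0.3222] turn [ 0.0042  0.0041 -0.0104] rows>= 1.9
```

```bash
python3 -m inch '0 -0.003 -0.015 0.1 0.004 0.004 -0.01; 0.3 -0.003 -0.015 0.24 0.004 0.004 -0.01; 0.5 -0.003 -0.015 0.322 0.004 0.004 -0.01; 0.5 -0.003 -0.015 0.322 0.004 0.004 -0.01; 0.5 -0.003 -0.015 0.322 0.004 0.004 -0.01; 0.5 -0.003 -0.015 0.322 0.004 0.004 -0.01; 0.5 -0.003 -0.015 0.322 0.004 0.004 -0.01' 25
python3 - <<'E'
from h import *
p,R,s=cur();go(p,R,[.473,.394,.004],Rb(2.9))
E
```

```text
t: 13.05
eef_pos: [0.4747, 0.3966, 0.0083]
ee_rot: [-3.135, -0.004, 0.051]
force: [1.2, 0.2, 0.5]
width: 0.0464
shift [-0.0063  0.0086  0.0143] turn [-0.0063 -0.0042  0.0006] rows>= 0.1
```

```bash
python3 -m inch '0.9 -0.005 0.008 0.01 0 0 0; 0.9 -0.005 0.008 0.01 0 0 0; 0.9 -0.005 0.008 0.01 0 0 0; 0.9 -0.005 0.008 0.01 0 0 0; 0.9 -0.005 0.008 0.01 0 0 0; 0.9 -0.005 0.008 0.01 0 0 0; 0.9 -0.005 0.008 0.01 0 0 0' 25
python3 - <<'E'
from h import *
p,R,s=cur();print(p,s["width"],s["ee_rot"])
E
python3 -m inch '0.9 0 0 -0.17 0 0 0; 0.9 0 0 -0.34 0 0 0; 0.9 0 0 -0.5 0 0 0; 0.9 0 0 -0.67 0 0 0; 0.9 0 0 -0.67 0 0 0'
python3 - <<'E'
from h import *
p,R,s=cur()
go(p,R,[.52,.15,.27],Rb(-50))
go(np.array([.52,.15,.27]),Rb(-50),[.54,-.13,.28],Rb(-90))
E
```

```text
t: 13.75
eef_pos: [0.4723, 0.3934, 0.0033]
ee_rot: [-3.138, -0.002, 0.052]
force: [-2.7, -0.9, 5.7]
width: 0.0238
[0.47234674 0.39343815 0.00326013] 0.02383560393330688 [-3.13751712e+00 -2.31911966e-03  5.16728564e-02]
t: 14.25
eef_pos: [0.4746, 0.3951, 0.2119]
ee_rot: [-3.129, -0.011, 0.052]
force: [-0.3, 1.0, -0.1]
width: 0.0238
shift [ 0.1103  0.8215 -0.2028] turn [-0.016  -0.0042  0.8835] rows>= 6.2
shift [ 0.7578  0.5489 -0.0333] turn [ 0.     -0.      0.6667] rows>= 5.6
```

```bash
python3 -m inch '0.9 0.11 0.82 -0.2 0 0 0.88; 0.9 0.11 0.82 -0.2 0 0 0.88; 0.9 0.11 0.82 -0.2 0 0 0.88; 0.9 0.11 0.82 -0.2 0 0 0.88; 0.9 0.11 0.82 -0.2 0 0 0.88; 0.9 0.11 0.82 -0.2 0 0 0.88; 0.9 0.11 0.82 -0.2 0 0 0.88'
python3 -m inch '0.9 0.75 0.55 0 0 0 0.67; 0.9 0.75 0.55 0 0 0 0.67; 0.9 0.75 0.55 0 0 0 0.67; 0.9 0.75 0.55 0 0 0 0.67; 0.9 0.75 0.55 0 0 0 0.67; 0.9 0.75 0.55 0 0 0 0.67; 0.9 0.75 0.55 0 0 0 0.67'
python3 - <<'E'
from h import *
p,R,s=cur();tt=np.array((-.0925,0,-.0097))
go(p,R,racktcp(2,tt,.10,.08),Rr)
E
```

```text
t: 14.95
eef_pos: [0.5176, 0.1467, 0.2631]
ee_rot: [-3.137, 0.002, -0.876]
force: [-0.1, 0.4, -1.0]
width: 0.0243
t: 15.65
eef_pos: [0.5364, -0.1322, 0.2607]
ee_rot: [-3.142, 0.004, -1.571]
force: [0.1, -0.9, -1.2]
width: 0.024
shift [0.3754 0.0964 0.1547] turn [-0.1749  0.5687  0.5581] rows>= 5.7
```

```bash
python3 -m inch '0.9 0.375 0.096 0.155 -0.175 0.569 0.558; 0.9 0.375 0.096 0.155 -0.175 0.569 0.558; 0.9 0.375 0.096 0.155 -0.175 0.569 0.558; 0.9 0.375 0.096 0.155 -0.175 0.569 0.558; 0.9 0.375 0.096 0.155 -0.175 0.569 0.558; 0.9 0.375 0.096 0.155 -0.175 0.569 0.558; 0.9 0.375 0.096 0.155 -0.175 0.569 0.558; 0.9 0.375 0.096 0.155 -0.175 0.569 0.558; 0.9 0.375 0.096 0.155 -0.175 0.569 0.558'
python3 - <<'E'
from h import *
from station import arm
p,R,s=cur();print(s['q'].round(2));tt=np.array((-.0925,0,-.0097))
f=arm.grab_frame("scene")
cv2.imwrite("pics/g1.png",cv2.resize(f["img"][140:240,90:200,::-1],None,fx=7,fy=6,interpolation=cv2.INTER_CUBIC))
print((proj(f,[p+R@tt,p+R@(tt+[.07,0,0]),bottom(2)+up*.055])-[90,140])*[7,6])
go(p,R,racktcp(2,tt,.075,.005),Rr)
E
```

```text
t: 16.55
eef_pos: [0.5078, -0.2418, 0.2151]
ee_rot: [-3.141, -0.608, -2.172]
force: [0.5, 0.6, -0.5]
width: 0.0239
[ 0.18  0.35 -0.36  0.43 -1.34 -0.98]
[[571.27348919 201.90257702]
 [463.40869148  24.31765203]
 [614.01360294 378.3025457 ]]
shift [-0.078  -0.0042  0.2583] turn [-0.0014  0.0027  0.0011] rows>= 1.6
```

View pics/g1.png

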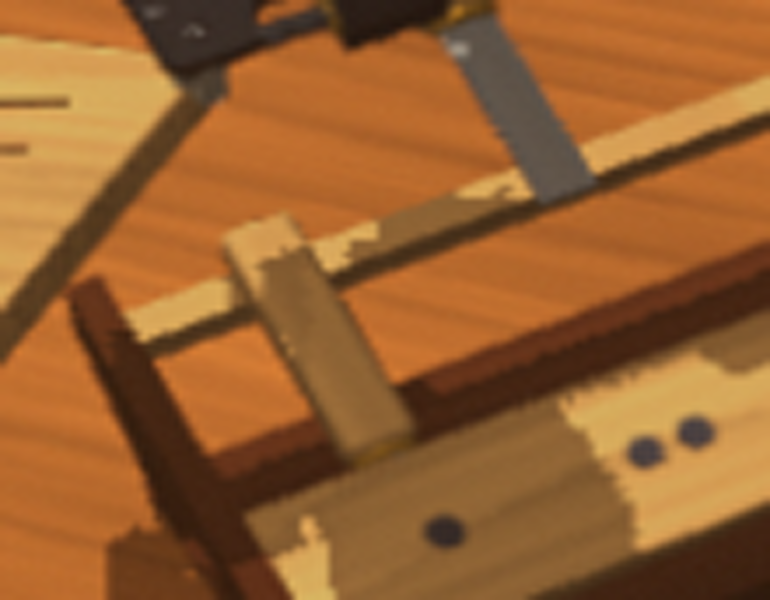

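```bash
python3 -m inch '0.9 -0.04 -0.004 0.13 0 0.003 0; 0.9 -0.078 -0.004 0.258 0 0.003 0; 0.9 -0.078 -0.004 0.258 0 0.003 0; 0.9 -0.078 -0.004 0.258 0 0.003 0'
python3 - <<'E'
from h import *
from station import arm
p,R,s=cur();print(s['force'].round(1));tt=np.array((-.0925,0,-.0097))
f=arm.grab_frame("scene")
cv2.imwrite("pics/g2.png",cv2.resize(f["img"][140:240,90:200,::-1],None,fx=7,fy=6,interpolation=cv2.INTER_CUBIC))
print((proj(f,[p+R@tt,p+R@(tt+[.07,0,0]),bottom(2)+up*.055])-[90,140])*[7,6])
for q in(.04,.02):go(p,R,racktcp(2,tt,q,.005),Rr)
E
```

```text
t: 17.0
eef_pos: [0.4945, -0.2643, 0.1394]
ee_rot: [-3.14, -0.613, -2.176]
force: [0.2, -0.1, 0.3]
width: 0.0237
[ 0.2 -0.1  0.3]
[[581.93721901 323.00933924]
 [480.44501338 154.50260439]
 [614.01360294 378.3025457 ]]
shift [-0.1219  0.0016  0.0014] turn [-0.0008 -0.002  -0.0015] rows>= 0.7
shift [-0.1886  0.0017  0.0013] turn [-0.0008 -0.002  -0.0015] rows>= 1.1
```

View pics/g2.png

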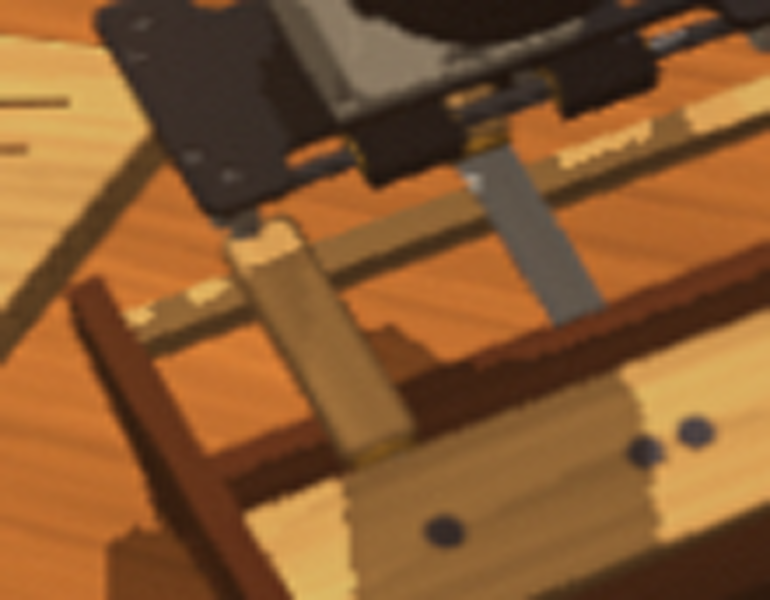

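```bash
python3 -m inch '0.9 -0.06 0.0016 0.001 0 -0.002 -0.001; 0.9 -0.12 0.0016 0.001 0 -0.002 -0.001; 0.9 -0.15 0.0016 0.001 0 -0.002 -0.001; 0.9 -0.185 0.0016 0.001 0 -0.002 -0.001; 0.9 -0.185 0.0016 0.001 0 -0.002 -0.001'
python3 - <<'E'
from h import *
p,R,s=cur();print(s['force'].round(1),s['moment'].round(2));tt=np.array((-.0925,0,-.0097))
for q,h in((.004,.005),(.0,.000)):go(p,R,racktcp(2,tt,q,h),Rr)
E
```

```text
t: 17.55
eef_pos: [0.5204, -0.2253, 0.1051]
ee_rot: [3.141, -0.612, -2.172]
force: [-1.3, 0.5, -1.6]
width: 0.0237
[-1.3  0.5 -1.6] [ 1.72 -1.14  0.  ]
shift [-0.0485 -0.0012 -0.0025] turn [-0.0007 -0.0008  0.0012] rows>= 0.3
shift [-0.0618 -0.0012  0.0142] turn [-0.0007 -0.0008  0.0012] rows>= 0.4
```

```bash
python3 -m inch '0.9 -0.03 -0.001 -0.002 0 0 0; 0.9 -0.05 -0.001 -0.002 0 0 0; 0.9 -0.058 -0.001 0.008 0 0 0; 0.9 -0.06 -0.001 0.013 0 0 0; 0.9 -0.06 -0.001 0.013 0 0 0; 0.9 -0.06 -0.001 0.013 0 0 0'
python3 - <<'E'
from h import *
p,R,s=cur();print(s['force'].round(1),s['moment'].round(2));tt=np.array((-.0925,0,-.0097))
go(p,R,racktcp(2,tt,0,0),Rr)
E
```

```text
t: 18.15
eef_pos: [0.5269, -0.2164, 0.0926]
ee_rot: [-3.141, -0.611, -2.175]
force: [0.5, -0.0, -1.0]
width: 0.0237
[ 0.5 -0.  -1. ] [ 1.8  -1.13  0.02]
shift [-0.008 -0.     0.001] turn [-0.0004 -0.0001 -0.0007] rows>= 0.0
```

```bash
python3 -m inch '0.9 -0.008 0 0 0 0 0; 0.9 -0.008 0 0 0 0 0; 0.5 -0.008 0 0 0 0 0; 0.5 -0.008 0 0 0 0 0; 0.5 -0.008 0 0 0 0 0; 0.5 -0.008 0 0 0 0 0; 0.5 -0.008 0 -0.03 0 0 0; 0.5 -0.008 0 -0.15 0 0 0; 0.5 -0.008 0 -0.3 0 0 0; 0.5 -0.008 0 -0.4 0 0 0; 0.5 -0.008 0 -0.4 0 0 0'
python3 - <<'E'
from h import *
p,R,s=cur()
a=np.array([.52,-.1,.28])
go(p,R,a,Rb(-90))
go(a,Rb(-90),[.53,.08,.26],Rb(-50))
g=np.array([.528,.142])+.039*np.array([-np.cos(np.radians(7.5)),np.sin(np.radians(7.5))]);print(g)
go(np.array([.53,.08,.26]),Rb(-50),[g[0],g[1],.10],Rb(-7.5))
E
```

```text
t: 19.25
eef_pos: [0.5708, -0.1558, 0.1934]
ee_rot: [-3.134, -0.606, -2.175]
force: [-0.8, -0.4, -0.2]
width: 0.0439
shift [ 0.1178  0.243  -0.2714] turn [ 0.1679 -0.5626 -0.557 ] rows>= 5.7
shift [-0.6    -0.0333  0.0667] turn [ 0.      0.     -0.6667] rows>= 4.7
[0.48933365 0.14709052]
shift [-0.2584 -0.0399  0.5333] turn [-0.      0.     -0.7083] rows>= 4.9
```

```bash
python3 -m inch '0.4 0.118 0.243 -0.27 0.168 -0.563 -0.557; 0.4 0.118 0.243 -0.27 0.168 -0.563 -0.557; 0.2 0.118 0.243 -0.27 0.168 -0.563 -0.557; 0 0.118 0.243 -0.27 0.168 -0.563 -0.557; 0 0.118 0.243 -0.27 0.168 -0.563 -0.557; 0 0.118 0.243 -0.27 0.168 -0.563 -0.557; 0 0.118 0.243 -0.27 0.168 -0.563 -0.557'
python3 -m inch '0 -0.6 -0.03 0.07 0 0 -0.67; 0 -0.6 -0.03 0.07 0 0 -0.67; 0 -0.6 -0.03 0.07 0 0 -0.67; 0 -0.6 -0.03 0.07 0 0 -0.67; 0 -0.6 -0.03 0.07 0 0 -0.67; 0 -0.6 -0.03 0.07 0 0 -0.67' 25
python3 - <<'E'
from h import *
from station import arm
p,R,s=cur()
go(p,R,[.489,.147,.10],Rb(-7.5))
for n in("scene","top"):
    f=arm.grab_frame(n);pickle.dump(f,open(n+"7.pkl","wb"));cv2.imwrite(f"pics/h_{n}.png",f["img"][:,:,::-1])
E
```

```text
t: 19.95
eef_pos: [0.5165, -0.1031, 0.2773]
ee_rot: [3.137, 0.002, -1.574]
force: [0.2, -0.6, -0.3]
width: 0.085
t: 20.55
eef_pos: [0.5259, 0.079, 0.2541]
ee_rot: [3.133, 0.004, -0.87]
force: [-0.6, -0.9, -0.5]
width: 0.0874
shift [-0.2508 -0.0566  0.514 ] turn [ 0.0065  0.0063 -0.7054] rows>= 4.9
```

View pics/h_scene.png

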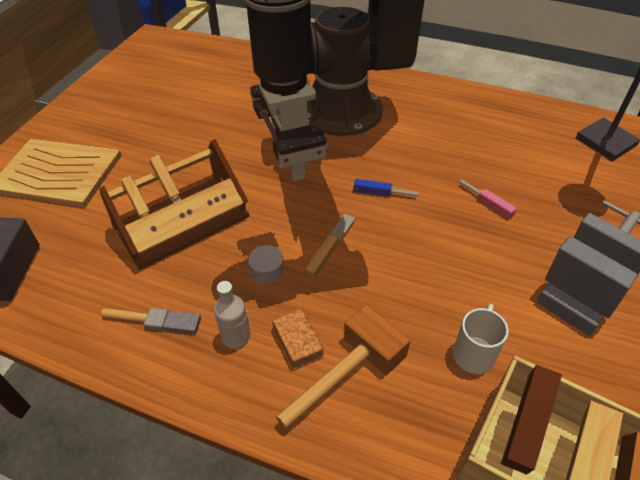

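View pics/h_top.png

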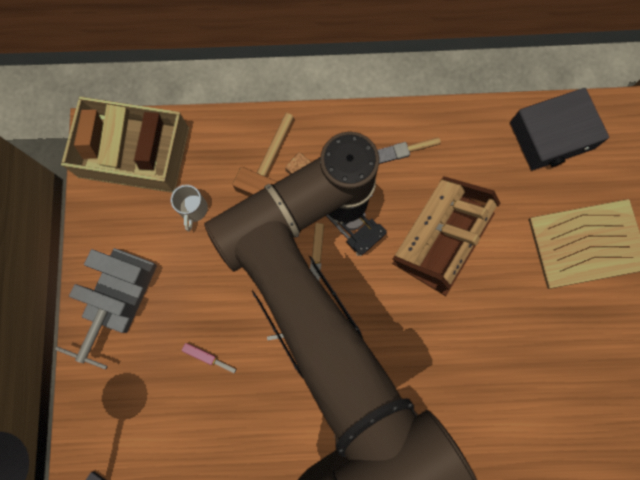

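```bash
python3 -m inch '0 -0.25 -0.056 0.3 0 0 -0.7; 0 -0.25 -0.056 0.3 0 0 -0.7; 0 -0.25 -0.056 0.3 0 0 -0.7; 0 -0.25 -0.056 0.3 0 0 -0.7; 0 -0.25 -0.056 0.514 0 0 -0.7; 0 -0.25 -0.056 0.514 0 0 -0.7; 0 -0.25 -0.056 0.514 0 0 -0.7'
python3 - <<'E'
from h import *
p,R,s=cur();print(s['q'].round(2))
go(p,R,[.489,.147,.004],Rb(-7.5))
f=pickle.load(open("scene7.pkl","rb"))
cv2.imwrite("pics/h1.png",cv2.resize(f["img"][120:270,70:270,::-1],None,fx=4,fy=4,interpolation=cv2.INTER_CUBIC))
for k,l in((1,90),(2,100)):
    b=bottom(k)+nr*.013; o=({1:152,2:170}[k])/1000
    print((proj(f,[b+up*(o-l/1000),b+up*o])-[70,120])*4)
E
```

```text
t: 21.35
eef_pos: [0.4884, 0.1442, 0.0986]
ee_rot: [3.136, 0.011, -0.144]
force: [0.0, -0.1, 0.6]
width: 0.0877
[ 0.67  0.22 -0.51 -0.01 -0.85  0.76]
shift [ 0.004  -0.0112  0.3154] turn [ 0.0051  0.0102 -0.012 ] rows>= 1.9
[[298.05175536 372.86653869]
 [222.07909916 224.37347663]]
[[419.93505153 301.65380975]
 [336.50873257 140.73109928]]
```

View pics/h1.png

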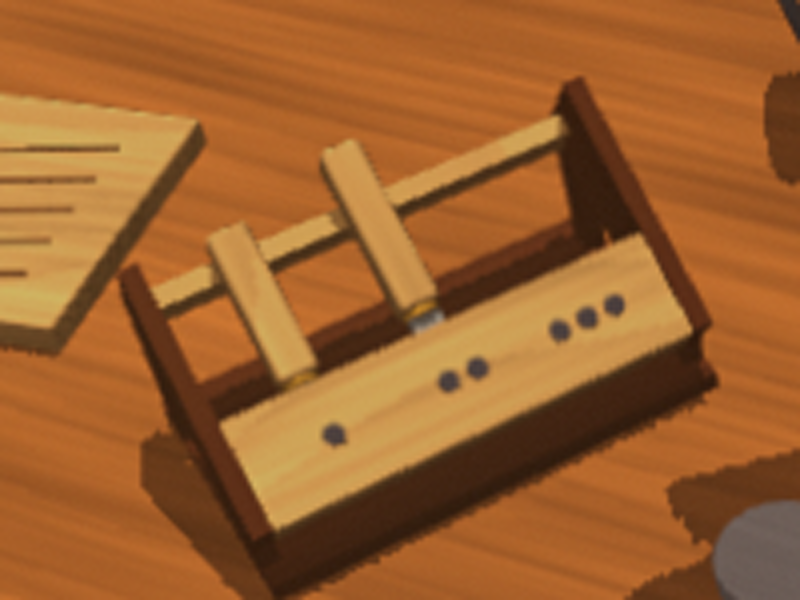

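```bash
python3 -m inch '0 0.004 -0.011 0.1 0.005 0.01 -0.012; 0.3 0.004 -0.011 0.24 0.005 0.01 -0.012; 0.5 0.004 -0.011 0.315 0.005 0.01 -0.012; 0.5 0.004 -0.011 0.315 0.005 0.01 -0.012; 0.5 0.004 -0.011 0.315 0.005 0.01 -0.012; 0.5 0.004 -0.011 0.315 0.005 0.01 -0.012; 0.5 0.004 -0.011 0.315 0.005 0.01 -0.012' 25
python3 - <<'E'
from h import *
p,R,s=cur();go(p,R,[.489,.147,.004],Rb(-7.5))
E
```

```text
t: 22.05
eef_pos: [0.492, 0.1497, 0.0081]
ee_rot: [-3.136, -0.006, -0.127]
force: [-0.4, -0.2, 0.4]
width: 0.0468
shift [-0.0088  0.0103  0.0136] turn [-0.0055 -0.0056  0.0038] rows>= 0.1
```

```bash
python3 -m inch '0.9 -0.006 0.009 0.009 0 0 0; 0.9 -0.006 0.009 0.009 0 0 0; 0.9 -0.006 0.009 0.009 0 0 0; 0.9 -0.006 0.009 0.009 0 0 0; 0.9 -0.006 0.009 0.009 0 0 0; 0.9 -0.006 0.009 0.009 0 0 0; 0.9 -0.006 0.009 0.009 0 0 0' 25
python3 - <<'E'
from h import *
p,R,s=cur();print(p,s["width"],s["ee_rot"])
E
python3 -m inch '0.9 0 0 -0.17 0 0 0; 0.9 0 0 -0.34 0 0 0; 0.9 0 0 -0.5 0 0 0; 0.9 0 0 -0.75 0 0 0; 0.9 0 0 -0.85 0 0 0; 0.9 0 0 -0.85 0 0 0'
python3 - <<'E'
from h import *
p,R,s=cur();print(s["force"])
go(p,R,[.5,-.05,.28],Rb(-60))
go(np.array([.5,-.05,.28]),Rb(-60),[.46,-.16,.28],Rb(-90))
E
```

```text
t: 22.75
eef_pos: [0.4888, 0.1466, 0.0039]
ee_rot: [-3.138, -0.004, -0.126]
force: [-1.5, 0.1, 5.9]
width: 0.0239
[0.48878942 0.14662592 0.00385064] 0.0239447569136115 [-3.13796506 -0.00356819 -0.12638611]
t: 23.35
eef_pos: [0.4904, 0.147, 0.2653]
ee_rot: [-3.132, -0.012, -0.126]
force: [-0.3, 0.3, -2.4]
width: 0.0237
[-0.28515853  0.26750857 -2.36918788]
shift [ 0.1146  0.6469 -0.0538] turn [-0.0141 -0.0066  0.8799] rows>= 6.1
shift [0.2509 0.2988 0.    ] turn [ 0.  -0.   0.5] rows>= 3.5
```

```bash
python3 -m inch '0.9 0.11 0.65 -0.05 0 0 0.88; 0.9 0.11 0.65 -0.05 0 0 0.88; 0.9 0.11 0.65 -0.05 0 0 0.88; 0.9 0.11 0.65 -0.05 0 0 0.88; 0.9 0.11 0.65 -0.05 0 0 0.88; 0.9 0.11 0.65 -0.05 0 0 0.88; 0.9 0.11 0.65 -0.05 0 0 0.88'
python3 -m inch '0.9 0.25 0.3 0 0 0 0.5; 0.9 0.25 0.3 0 0 0 0.5; 0.9 0.25 0.3 0 0 0 0.5; 0.9 0.25 0.3 0 0 0 0.5; 0.9 0.25 0.3 0 0 0 0.5'
python3 - <<'E'
from h import *
p,R,s=cur();print(s['q'].round(2));tt=np.array((-.0935,0,-.0092))
go(p,R,racktcp(3,tt,.10,.08),Rr)
E
```

```text
t: 24.05
eef_pos: [0.4954, -0.0525, 0.2721]
ee_rot: [-3.138, 0.002, -1.052]
force: [-0.3, 0.3, -1.1]
width: 0.0239
t: 24.55
eef_pos: [0.4549, -0.162, 0.272]
ee_rot: [-3.138, 0.003, -1.57]
force: [-0.4, 0.1, -0.9]
width: 0.024
[ 0.06  0.01 -0.32 -0.   -1.24 -0.06]
shift [0.1358 0.0323 0.1901] turn [-0.178   0.5693  0.5577] rows>= 5.7
```

```bash
python3 -m inch '0.9 0.136 0.032 0.1 -0.178 0.569 0.558; 0.9 0.136 0.032 0.1 -0.178 0.569 0.558; 0.9 0.136 0.032 0.1 -0.178 0.569 0.558; 0.9 0.136 0.032 0.1 -0.178 0.569 0.558; 0.9 0.136 0.032 0.19 -0.178 0.569 0.558; 0.9 0.136 0.032 0.19 -0.178 0.569 0.558; 0.9 0.136 0.032 0.19 -0.178 0.569 0.558; 0.9 0.136 0.032 0.19 -0.178 0.569 0.558; 0.9 0.136 0.032 0.19 -0.178 0.569 0.558'
python3 - <<'E'
from h import *
from station import arm
p,R,s=cur();print(s['q'].round(2));tt=np.array((-.0935,0,-.0092))
f=arm.grab_frame("scene")
cv2.imwrite("pics/i1.png",cv2.resize(f["img"][120:230,140:260,::-1],None,fx=6,fy=5.4,interpolation=cv2.INTER_CUBIC))
print((proj(f,[p+R@tt,p+R@(tt+[.078,0,0]),bottom(3)+up*.055])-[140,120])*[6,5.4])
go(p,R,racktcp(3,tt,.075,.005),Rr)
E
```

```text
t: 25.45
eef_pos: [0.4462, -0.2021, 0.2157]
ee_rot: [3.142, -0.608, -2.173]
force: [0.1, -1.3, -1.5]
width: 0.024
[ 0.28  0.25 -0.48  0.38 -1.35 -1.06]
[[379.84923933 213.41672574]
 [277.99742193  39.89782289]
 [410.20137277 373.46460335]]
shift [-0.0822  0.0013  0.2542] turn [-0.0006  0.0027  0.0009] rows>= 1.6
```

View pics/i1.png

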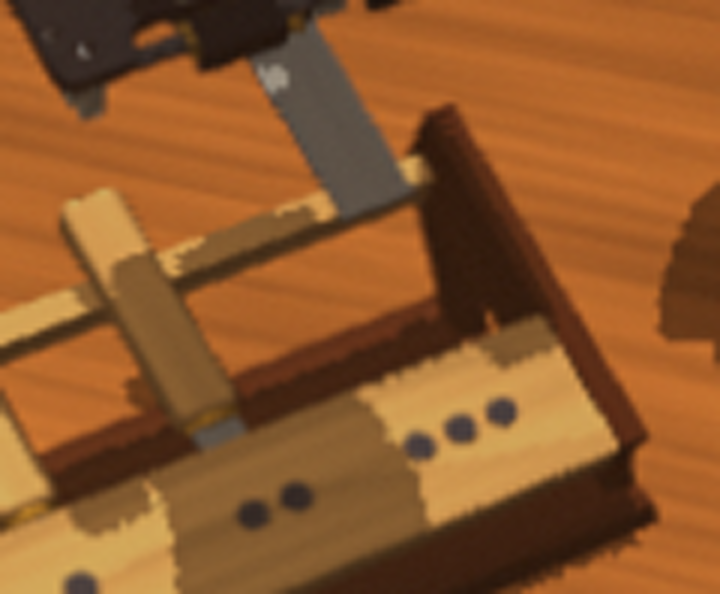

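```bash
python3 -m inch '0.9 -0.04 0.001 0.13 0 0.003 0; 0.9 -0.082 0.001 0.254 0 0.003 0; 0.9 -0.082 0.001 0.254 0 0.003 0; 0.9 -0.082 0.001 0.254 0 0.003 0'
python3 - <<'E'
from h import *
from station import arm
p,R,s=cur();print(s['force'].round(1));tt=np.array((-.0935,0,-.0092))
f=arm.grab_frame("scene")
cv2.imwrite("pics/i2.png",cv2.resize(f["img"][120:230,140:260,::-1],None,fx=6,fy=5.4,interpolation=cv2.INTER_CUBIC))
print((proj(f,[p+R@tt,p+R@(tt+[.078,0,0]),bottom(3)+up*.055])-[140,120])*[6,5.4])
for q in(.04,.02):go(p,R,racktcp(3,tt,q,.005),Rr)
E
```

```text
t: 25.9
eef_pos: [0.4326, -0.222, 0.1403]
ee_rot: [-3.14, -0.613, -2.176]
force: [0.8, 0.7, -0.8]
width: 0.024
[ 0.8  0.7 -0.8]
[[383.97939776 325.18194632]
 [288.1355538  160.07998756]
 [410.20137277 373.46460335]]
shift [-0.121   0.0018  0.0015] turn [ 0.     -0.0023 -0.0017] rows>= 0.7
shift [-0.1876  0.0019  0.0013] turn [ 0.     -0.0023 -0.0017] rows>= 1.1
```

View pics/i2.png

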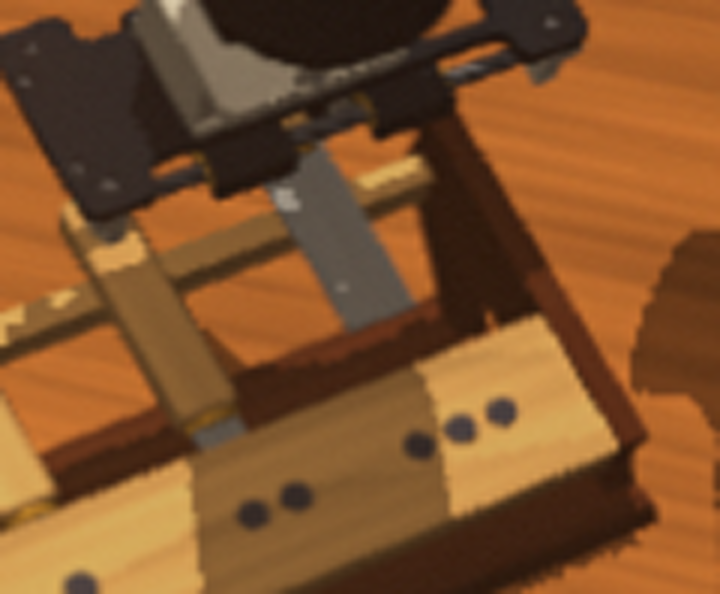

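```bash
python3 -m inch '0.9 -0.06 0.0018 0.001 0 -0.002 -0.001; 0.9 -0.12 0.0018 0.001 0 -0.002 -0.001; 0.9 -0.15 0.0018 0.001 0 -0.002 -0.001; 0.9 -0.185 0.0018 0.001 0 -0.002 -0.001; 0.9 -0.185 0.0018 0.001 0 -0.002 -0.001'
python3 - <<'E'
from h import *
p,R,s=cur();print(s['force'].round(1),s['moment'].round(2));tt=np.array((-.0935,0,-.0092))
for q,h in((.004,.005),(.0,.000)):go(p,R,racktcp(3,tt,q,h),Rr)
E
```

```text
t: 26.45
eef_pos: [0.4583, -0.1832, 0.1058]
ee_rot: [3.141, -0.612, -2.173]
force: [-0.2, 0.8, -1.1]
width: 0.0239
[-0.2  0.8 -1.1] [ 1.77 -1.18  0.03]
shift [-0.048  -0.0013 -0.0032] turn [ 0.0002 -0.0013  0.0007] rows>= 0.3
shift [-0.0614 -0.0014  0.0135] turn [ 0.0002 -0.0013  0.0007] rows>= 0.4
```

```bash
python3 -m inch '0.9 -0.03 -0.001 -0.003 0 0 0; 0.9 -0.05 -0.001 -0.002 0 0 0; 0.9 -0.058 -0.001 0.008 0 0 0; 0.9 -0.062 -0.001 0.013 0 0 0; 0.9 -0.062 -0.001 0.013 0 0 0; 0.9 -0.062 -0.001 0.013 0 0 0; 0.9 -0.062 -0.001 0.013 0 0 0'
python3 - <<'E'
from h import *
p,R,s=cur();print(s['force'].round(1),s['moment'].round(2));tt=np.array((-.0935,0,-.0092))
go(p,R,racktcp(3,tt,0,0),Rr)
E
```

```text
t: 27.15
eef_pos: [0.4651, -0.1737, 0.0929]
ee_rot: [-3.141, -0.611, -2.175]
force: [-0.4, -0.5, -1.3]
width: 0.0237
[-0.4 -0.5 -1.3] [ 1.78 -1.13  0.02]
shift [-0.0049 -0.0004  0.0005] turn [ 0.0005 -0.0004 -0.001 ] rows>= 0.0
```

```bash
python3 -m inch '0.9 -0.006 0 0 0 0 0; 0.9 -0.006 0 0 0 0 0; 0.5 -0.006 0 0 0 0 0; 0.5 -0.006 0 0 0 0 0; 0.5 -0.006 0 0 0 0 0; 0.5 -0.006 0 0 0 0 0; 0.5 -0.006 0 -0.03 0 0 0; 0.5 -0.006 0 -0.15 0 0 0; 0.5 -0.006 0 -0.3 0 0 0; 0.5 -0.006 0 -0.45 0 0 0; 0.5 -0.006 0 -0.5 0 0 0; 0.5 -0.006 0 -0.5 0 0 0'
python3 - <<'E'
from h import *
p,R,s=cur()
go(p,R,[.48,.05,.3],Rb(-75))
E
```

```text
t: 28.35
eef_pos: [0.517, -0.0999, 0.2168]
ee_rot: [-3.138, -0.608, -2.175]
force: [0.5, 0.5, -0.5]
width: 0.0439
shift [-0.1218  0.3838 -0.4239] turn [ 0.2479 -0.5444 -0.7997] rows>= 7.0
```

```bash
python3 -m inch '0.5 -0.12 0.38 -0.42 0.25 -0.54 -0.8; 0.5 -0.12 0.38 -0.42 0.25 -0.54 -0.8; 0.5 -0.12 0.38 -0.42 0.25 -0.54 -0.8; 0.5 -0.12 0.38 -0.42 0.25 -0.54 -0.8; 0.5 -0.12 0.38 -0.42 0.25 -0.54 -0.8; 0.5 -0.12 0.38 -0.42 0.25 -0.54 -0.8; 0.5 -0.12 0.38 -0.42 0.25 -0.54 -0.8; 0.5 -0.12 0.38 -0.42 0.25 -0.54 -0.8; 0.5 -0.12 0.38 -0.42 0.25 -0.54 -0.8; 0.5 -0.12 0.38 -0.42 0.25 -0.54 -0.8'
python3 - <<'E'
from h import *
from station import arm
f=arm.grab_frame("scene");pickle.dump(f,open("scene8.pkl","wb"));cv2.imwrite("pics/j0.png",f["img"][:,:,::-1])
cv2.imwrite("pics/j1.png",cv2.resize(f["img"][120:270,70:270,::-1],None,fx=4,fy=4,interpolation=cv2.INTER_CUBIC))
for k,l,t in((1,.09,.152),(2,.1,.17),(3,.11,.188)):
    b=bottom(k)+nr*.013
    print(((proj(f,[b+up*(t-l),b+up*t])-[70,120])*4).round())
E
```

```text
t: 29.35
eef_pos: [0.4786, 0.0468, 0.2963]
ee_rot: [3.135, -0.007, -1.312]
force: [0.3, 0.1, 0.8]
width: 0.0439
[[298. 373.]
 [222. 224.]]
[[420. 302.]
 [337. 141.]]
[[537. 234.]
 [447.  61.]]
```

View pics/j1.png

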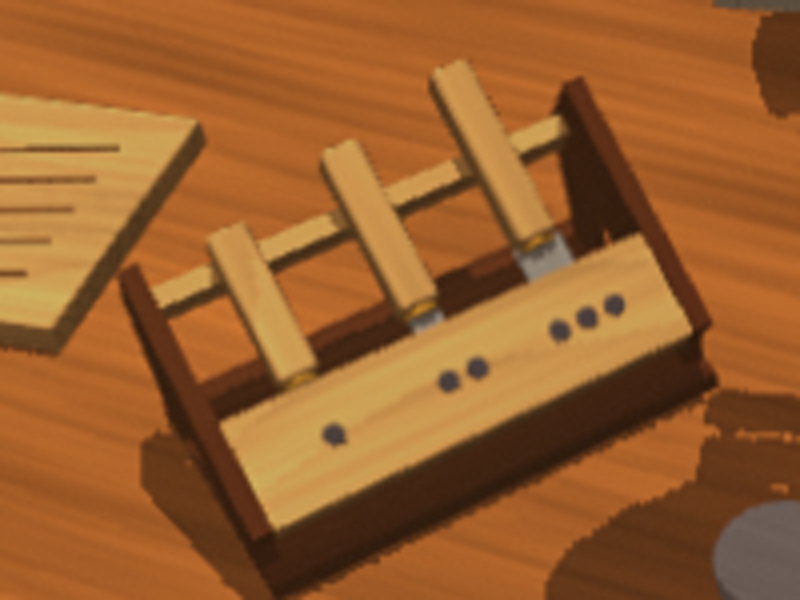

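View pics/j0.png

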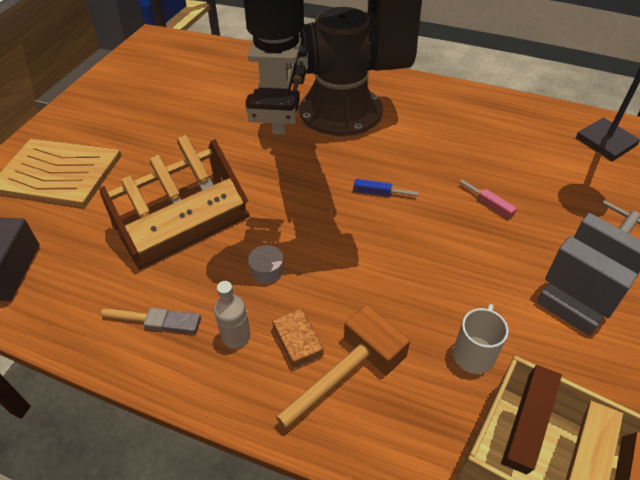

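```bash
python3 -c "
from station import arm
s=arm.get_state();print(s['t'],abs(s['qd']).max(),s['force'])
print(arm.job_done())"
```

```text
29.4 0.01408303138545124 [-0.34657557 -0.7739399   0.09718361]
the job is handed in; nothing more can be done
None
```

I put the three chisels in the rack in order: narrow in pocket 1, medium in pocket 2, wide in pocket 3. Each was let go before I took the next. I handed the job in at 29.4 s of the 72 s allowed.

**Final check:** In the last scene picture all three handles lie on the rail. Their ends were within about 2 to 5 mm of where a fully home chisel should be, against the 16 mm allowed. The arm stood clear, and the tool force was near zero.

**Bystanders:** They looked the same as at the start when I compared the pictures by eye. I did not measure them.

**Disagreements:**
- **Blade tips:** while held, they showed about 1 to 2 pixels (2 to 3 mm) short of where I calculated.
- **Narrow chisel:** the front edge of its handle read about 7 to 10 mm higher up the slope in the top view than in the scene view. I trusted the scene view, which showed it home. Either reading is within tolerance.
- **Pocket bottoms:** I felt no contact force at the bottom of any pocket. I set the depth from the measured geometry, so a gap of a few millimetres may remain.

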